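Load the battery fixture and lock its backstop by the drop pin

TASK

Load the battery fixture: stand the battery upright in the channel of the fixture, in front of the sensing pin in the end block. Stand the loose backstop, which lies on its back, upright and let go of it, then take it again from above, set it in the open end of the channel with its rubber nose towards the battery and slide it along the channel floor against the battery until its drop pin falls into the blind hole, so that the backstop alone keeps the battery pressing the sensing pin in. Leave the hand tools and the marker alone.

Things in the scene. Friction and masses are not known exactly. Their poses are not given: they have to be found in the camera images.
- fixture: Bolted-down aluminium plate 250 x 114 x 18 mm with a straight channel along it between two low steel rails. Origin: centre of the plate's underside; x runs along the channel to the grey end block, y across, z up. End block: face at x = 105 mm, 76 mm wide, 54 mm tall above the floor; its sensor body ends at x = 150 mm. Rails from x = -106 to 103 mm, flared lips on to -125 mm (open end).
- channel_floor (a point): Point on the channel floor (the plate's top) above the fixture's origin, same axes. The floor is 55 mm wide between the rails (y = -27.5 to 27.5 mm), the rails rise 12 mm above it. It has one unmarked blind hole, 17 mm across and 14 mm deep, on the centre line (y = 0) somewhere from x = -20 to 40 mm.
- sensor_tip (a point): Tip of the sensing pin: a steel pin of 8 mm diameter that points along the channel (to the fixture's -x) out of the end block, on the centre line 30 mm above the channel floor. Out: tip 11.5 mm in front of the block's face.
- sensor_pin (a joint): How far the sensing pin is pressed in, m: 0 out, 0.009 at its stop. Its spring needs 1.5 N at first and 4 N at the stop. With the drop pin in the hole and the battery between, it reads about 0.003 to 0.008.
- battery: Sealed battery, grey case with a black lid, a plain block 70 mm (its x) by 48 mm (its y) by 94 mm tall (98 with the terminals), 0.6 kg. Origin: centre of its underside; z up through the lid. It starts standing on the worktop. It goes into the channel standing, with its 70 mm length along the channel, either end first; sliding it takes 3 to 7 N.
- backstop: Loose aluminium block with a rubber nose, 0.47 kg; starts on its back. Origin: centre of its back face. x: towards the black knob, up when it stands upright; z: out of the nose, up at the start, towards the battery in use. Block x -30 to 30, y -25 to 25, z 0 to 50 mm; nose pad to z = 58 mm. Sole: face at x = -30 mm. Knob (25 mm across) on the axis y = 0, z = 25, up to x = 59 mm. Grip across y.
- stop_sole (a point): Centre of the backstop's sole, where the drop pin comes out; the point that stands on the floor.
- pin_tip (a point): Tip of the drop pin, steel, 11.6 mm in diameter with a tapered end. It slides in the backstop, pushed out by its own weight and a weak spring: free, it sticks out 9 mm below the sole; on a flat surface it is pushed in flush (about 1.5 N) and the backstop stands steadily on its sole; over the hole it drops 9 mm and locks it there (hard stop).
- driver_red: Screwdriver 169 mm long, lying on the worktop; leave alone.
- marker: Marker pen 128 mm long, lying on the worktop; leave alone.
- pliers_blue: Pliers 146 mm long, lying on the worktop; leave alone.

How it is judged:
On the way, in this order (a step that is already met when the one before it is completed fails the run):
1. the backstop stands upright on its sole on the worktop or the plate and the fingers are off it (angle between backstop's own x axis and vertical below 0.08 rad and height (world z) of stop_sole below 0.024 m and contact force between the fingers and backstop below 0.1 N and linear speed of backstop below 0.03 m/s), for 0.2 s.
2. the gripper holds the backstop upright in the open end of the channel, its pin riding on the channel floor short of the hole (angle between backstop's own x axis and vertical below 0.08 rad and y of stop_sole in the frame of fixture between -0.006 and 0.006 m and contact force between the fingers and backstop above 0.3 N and x of pin_tip in the frame of fixture between -0.125 and -0.025 m and z of pin_tip in the frame of fixture above 0.0155 m and z of stop_sole in the frame of fixture below 0.024 m), for 0.1 s.
At the end, for the whole second after the job is handed in: Backstop upright (0.08 rad), flush on the channel floor (2.5 mm), its drop pin over 5.5 mm deep in the blind hole; battery upright (0.08 rad) on the floor between it and the end block, pressing the sensing pin in by over 2 mm; both at rest (angle between backstop's own x axis and vertical below 0.08 rad and y of stop_sole in the frame of fixture between -0.006 and 0.006 m and z of pin_tip in the frame of fixture below 0.0125 m and z of stop_sole in the frame of fixture below 0.0205 m and x of pin_tip in the frame of fixture between -0.03 and 0.03 m and angle between battery's own z axis and vertical below 0.08 rad and z of battery in the frame of fixture below 0.0215 m and y of battery in the frame of fixture between -0.006 and 0.006 m and x of battery in the frame of fixture above 0.05 m and value of joint sensor_pin above 0.002 m and linear speed of each of battery, backstop below 0.01 m/s); the robot touches nothing.
It fails at once if a hand tool or the marker is shifted more than 25 mm (distance of any of driver_red, marker, pliers_blue from where it was at the start of the episode above 0.025 m).
It fails at once if the battery is tipped over (angle between battery's own z axis and vertical above 0.6 rad).
It also fails if it takes over 67 s, if anything falls off the work surface, if the arm or the gripper's body presses on something with over 40 N, if the wrist force passes 120 N, or if a joint passes its speed limit or range.

ROBOT

A 7-joint arm with a two-finger parallel gripper is mounted at the origin on a cart in front of the work surface, level with it; the furniture and walls round the work are solid. World frame = base frame: x ahead of the robot, y to its left, z up, the work surface at z = 0. Lengths are in m, angles in rad, forces in N, time in s.
With the tool pointing down it reaches from about 0.4 to 0.85 m from the base axis. Payload 10.4 kg.
Tool frame: the origin (TCP) lies between the finger pads; the fingertips stand 19 mm ahead of it and the grasp point (between the pads) is the TCP (manip.tip_reach is the z of the fingertips in the tool frame, in m); z points along the fingers, y is the direction in which the jaws open and shut (so a half turn about z gives the same grasp; the last joint's range is limited). The gripper opens to 85 mm and grips with 20 to 120 N. Pads are 22 mm wide; open, the fingers measure 114 mm over their backs; the gripper's body (76 mm by 85 mm) begins 54 mm behind the grasp point. The pads swing forward as they close: fully open they stand 13 mm farther back than shut.
Start: joints at [-1.262, 0.332, -0.065, 1.46, 0.022, 1.35, -0.088], TCP at [0.204, 0.591, 0.25] pointing down, gripper open.
Joint ranges: [-2.6, 2.6], [-0.5, 2.12], [-1.47, 1.34], [0.16, 2.42], [-1.27, 4.41], [0.06, 2.06], [-2.6, 2.6]. Speed limits (rad/s): [2.22, 2.22, 2.79, 2.79, 3.14, 3.14, 3.14].

INTERFACE

Orientations are given as a unit quaternion [x, y, z, w].
In Python, from workcell import sensors, cams, manip gives the robot as it stands.
- The arm moves only by the shell command python3 -m jog 'ROWS' [FORCE]. ROWS is JSON, a list of rows, each a list of 3 entries, a list of its own where there are three numbers: the shift along the world's x, y, z in m, then the turn, a rotation vector about the world's x, y, z in rad, then the opening in per cent of the stroke, from 0 (shut) to 100 (fully open). In form: [[[dx, dy, dz], [wx, wy, wz], grip], ...]. A call has 1 to 5 rows; each row shifts and turns the pose as measured when the row begins; what a row does not reach is not made up. A row lasts 1/8 s, in which the tool goes at most 62.5 mm and 10.7 degrees, less where a joint would pass 70% of its speed; a pose out of reach is approached as far as the arm can. A call with a gripper value outside its range is refused whole. The fingers move at their own pace and stop on an object; FORCE is the grip in N (left out, the last holds). Time passes only in rows, so rows that do not move let the fingers close. It gives the time, the measured TCP pose, the force and the opening at its end, in the units of the state.
- sensors.get_obs(): the state, without advancing time (a new reading comes with each control period).
- cams.camera(name): name is "scene" or "side" or "wrist"; returns (picture, depth): 384x512x3 uint8, red, green, blue; 384x512 float32, m along the optical axis (not along the pixel's ray), 0 where there is no reading.
- cams.camera_model(name): a dict with "intrinsics" (3x3 intrinsics, pixels), "view" (4x4, takes a point from world to camera coordinates). Camera axes: x right, y down, z forward; pixel columns grow to the right and rows downward; lengths in m; the calibration is good to about 2 mm. A picture is of the moment at which its call begins: read the wrist's pose just before it. camera_model takes no time and is no camera call; for the wrist camera it gives the pose at the moment of the call.
- manip.hand_in(): hands the job in, once; it reports no verdict.
The state is a dict: "clock": time; "joint_pos": joint angles; "joint_velocities": joint speeds; "tau": joint torques, N m; "position": TCP position; "ee_rot": TCP orientation; "ft_force": force on the tool from outside, world axes, zero at the start; "torque": the same for the moment, N m; "grip_width": opening from 0.0 (shut) to 1.0 (fully open).
Only numpy, scipy, OpenCV 4.12 (cv2) and the standard library are available. Lean on these libraries where they do the work, as an engineer would, in place of code of your own. Each camera call takes 0.05 s, during which the arm holds its last target.

## Working session

There is one attempt and no reset: what is moved stays moved. The work goes in short steps, Python scripts to look and compute and a shell command to move; the robot and the scene stay as the last step left them, time stands still between calls to the robot, and variables do not carry over. Pictures are saved under pics/ and viewed, and the job is handed in when it is done.

```bash
ls; mkdir -p pics; cat > h.py <<'E'
import numpy as np, cv2
from workcell import sensors, cams, manip
def snap(name, fn):
    im,d=cams.camera(name); m=cams.camera_model(name)
    cv2.imwrite('pics/'+fn+'.png', im[:,:,::-1]); np.savez('pics/'+fn+'.npz',im=im,d=d,K=m['intrinsics'],V=m['view'])
    return im,d,m
def load(fn): 
    z=np.load('pics/'+fn+'.npz'); return z['im'],z['d'],z['K'],z['V']
def cloud(d,K,V):
    v,u=np.mgrid[0:d.shape[0],0:d.shape[1]]
    c=np.stack([(u-K[0,2])/K[0,0]*d,(v-K[1,2])/K[1,1]*d,d],-1)
    T=np.linalg.inv(V); return c@T[:3,:3].T+T[:3,3]
def proj(p,K,V):
    c=np.atleast_2d(p)@V[:3,:3].T+V[:3,3]; q=c@K.T; return q[:,:2]/q[:,2:]
def ray(u,v,K,V,z):
    T=np.linalg.inv(V); r=T[:3,:3]@np.array([(u-K[0,2])/K[0,0],(v-K[1,2])/K[1,1],1]); o=T[:3,3]
    return o+r*(z-o[2])/r[2]
E
python3 - <<'E'
from h import *
o=sensors.get_obs(); print(o, manip.tip_reach)
for n in ['scene','side','wrist']:
    im,d,m=snap(n,n+'0'); print(n,np.linalg.inv(m['view']).round(3).tolist(), np.array(m['intrinsics']).tolist())
E
```

```text
pics
{'clock': 0.0, 'joint_pos': array([-1.26159748,  0.3328774 , -0.06471853,  1.4609344 ,  0.02158308,
        1.34993536, -0.08850534]), 'joint_velocities': array([ 0.00046257, -0.00113134, -0.00047164,  0.0008723 ,  0.0006621 ,
       -0.00063025,  0.0009548 ]), 'tau': array([-2.29438037e-04, -6.25441360e+01,  4.89785685e-02, -3.91612029e+01,
        1.60865119e-02,  9.81384394e-03, -4.00171996e-05]), 'position': array([0.20346284, 0.59057612, 0.24951582]), 'ee_rot': array([ 1.65124982e-01,  9.86272380e-01, -7.23291098e-04, -9.75417423e-05]), 'ft_force': array([-0.31275764, -0.10723277,  0.72232565]), 'torque': array([-0.04185509, -0.00299382, -0.0193726 ]), 'grip_width': 1.002579541785766} 0.019
scene [[0.674, -0.348, 0.651, -0.278], [-0.738, -0.338, 0.584, -0.757], [0.017, -0.874, -0.485, 0.626], [0.0, 0.0, 0.0, 1.0]] [[469.64731084833664, 0.0, 258.6697927202834], [0.0, 469.64731084833664, 194.4222588435426], [0.0, 0.0, 1.0]]
side [[0.999, -0.017, 0.032, 0.467], [-0.037, -0.406, 0.913, -1.122], [-0.003, -0.914, -0.406, 0.503], [0.0, 0.0, 0.0, 1.0]] [[427.3665378797455, 0.0, 258.6979979152496], [0.0, 427.3665378797455, 195.54929982322832], [0.0, 0.0, 1.0]]
wrist [[0.325, 0.897, 0.301, 0.126], [0.946, -0.307, -0.104, 0.617], [-0.001, 0.318, -0.948, 0.374], [0.0, 0.0, 0.0, 1.0]] [[276.8019580506366, 0.0, 250.76670327370778], [0.0, 276.8019580506366, 190.1534401932181], [0.0, 0.0, 1.0]]
```

View pics/scene0.png

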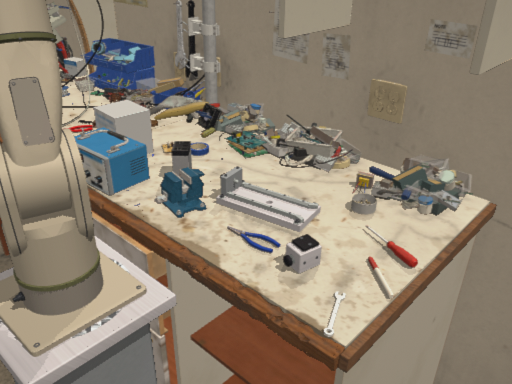

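View pics/side0.png

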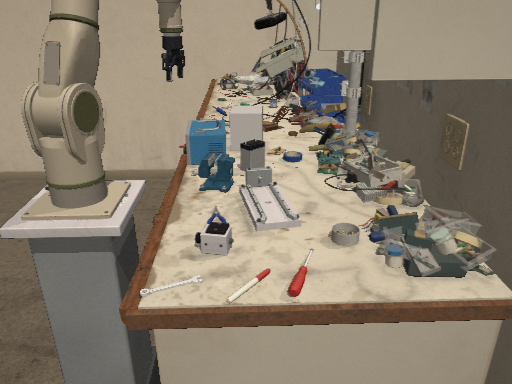

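View pics/wrist0.png

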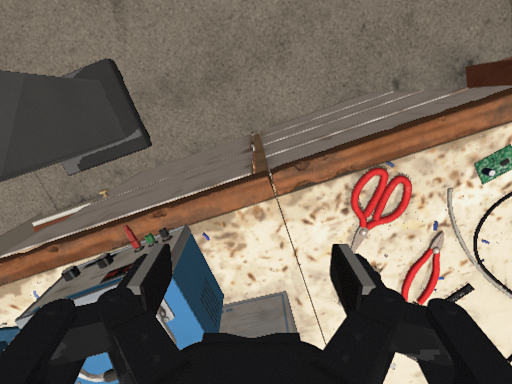

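The scene and side views show the fixture around scene pixel (265,200) with its end block at the far left end (232,180). The battery stands behind the vise at (181,155). The backstop is at (303,253) with its knob towards the robot, and the pliers are close by at (255,240). Next I'll measure.

```bash
python3 - <<'E'
from h import *
for fn in ['scene0','side0']:
    im,d,K,V=load(fn); P=cloud(d,K,V)
    if fn=='scene0': pts=dict(battop=(181,150),batside=(183,165),stoptop=(306,243),stopside=(303,262),knob=(288,262),blocktop=(232,172),floor1=(262,202),plateend=(300,222),plier=(260,243))
    else: pts=dict(battop=(253,145),batside=(253,160),stoptop=(217,228),stopside=(214,244),knob=(200,238),blocktop=(258,172),floor1=(268,205),plier=(216,214))
    for k,(u,v) in pts.items(): print(fn,k,P[v,u].round(3))
    x0,x1,y0,y1=(140,350,140,290) if fn=='scene0' else (170,330,125,265)
    c=cv2.resize(im[y0:y1,x0:x1,::-1],None,fx=800/(x1-x0)*0.98,fy=800/(x1-x0)*0.98,interpolation=cv2.INTER_CUBIC)[:600]
    cv2.imwrite(f'pics/{fn}_c.png',c); print(c.shape)
E
```

```text
scene0 battop [0.475 0.213 0.093]
scene0 batside [0.476 0.209 0.048]
scene0 stoptop [ 0.398 -0.288  0.058]
scene0 stopside [ 0.376 -0.3    0.027]
scene0 knob [ 0.352 -0.279  0.029]
scene0 blocktop [0.507 0.043 0.072]
scene0 floor1 [ 0.513 -0.061  0.019]
scene0 plateend [ 0.503 -0.193  0.02 ]
scene0 plier [ 0.396 -0.161 -0.002]
(560, 784, 3)
side0 battop [0.496 0.205 0.092]
side0 batside [0.496 0.211 0.038]
side0 stoptop [ 0.405 -0.291  0.057]
side0 stopside [ 0.398 -0.307  0.026]
side0 knob [ 0.367 -0.298  0.037]
side0 blocktop [0.506 0.036 0.063]
side0 floor1 [ 0.528 -0.092  0.017]
side0 plier [ 0.391 -0.115  0.004]
(600, 784, 3)
```

View pics/scene0_c.png

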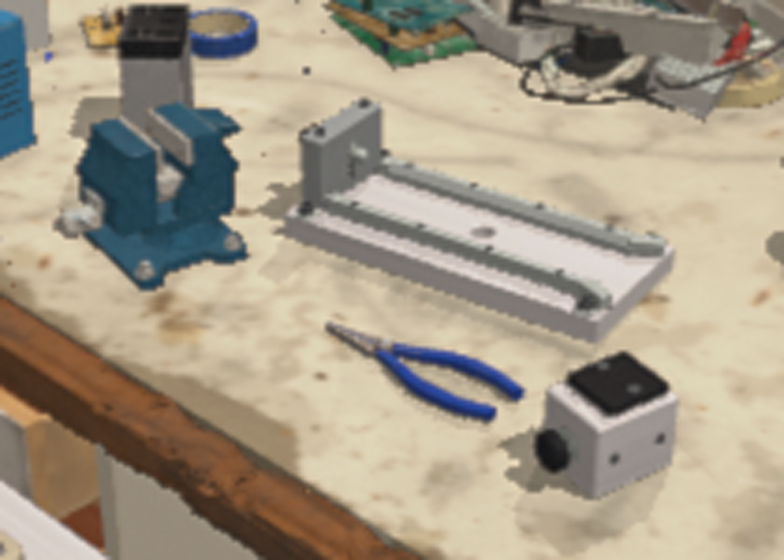

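View pics/side0_c.png

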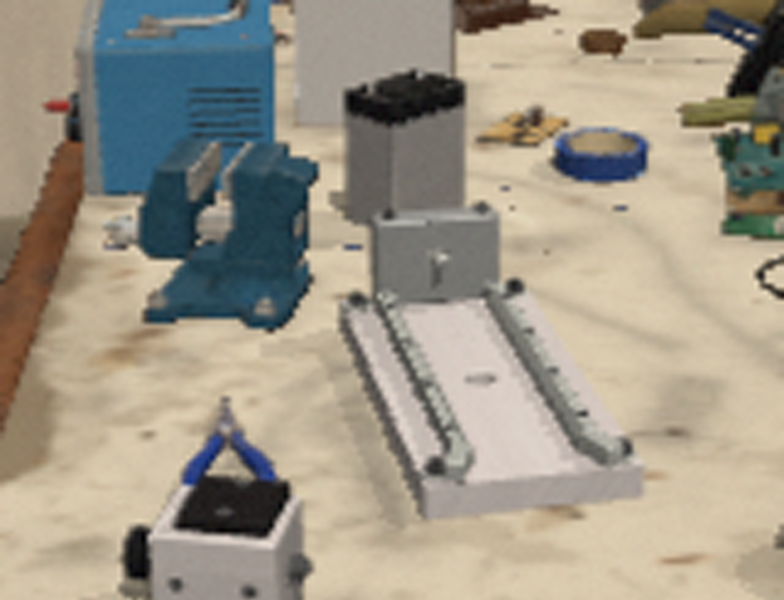

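```bash
python3 - <<'E'
from h import *
for fn in ['scene0','side0']:
    im,d,K,V=load(fn); P=cloud(d,K,V); Q=P[(d>0)]
    def rect(lo,hi,zl,zh,name):
        q=Q[(Q[:,0]>lo[0])&(Q[:,0]<hi[0])&(Q[:,1]>lo[1])&(Q[:,1]<hi[1])&(Q[:,2]>zl)&(Q[:,2]<zh)]
        (c,s,a)=cv2.minAreaRect((q[:,:2]*1000).astype(np.float32)); print(fn,name,len(q),np.round(c,1),np.round(s,1),round(a,2),'z',np.median(q[:,2]).round(4))
    rect((.43,-.23),(.63,.1),.012,.045,'plate'); rect((.4,.12),(.56,.28),.084,.11,'battop'); rect((.33,-.36),(.46,-.22),.050,.065,'nose')
    rect((.33,-.36),(.46,-.22),.035,.065,'stop')
    rect((.45,-.05),(.63,.12),.05,.085,'block')
h=(269.7,201.9);im,d,K,V=load('scene0');print('hole',ray(*h,K,V,.018)); 
im,d,K,V=load('side0');print('hole',ray(268.2,202.3,K,V,.018))
# corners of plate (side view crop coords)
for n,(u,v) in dict(nl=(425,487),nr=(643,462),fl=(343,312)).items(): print(n,ray(170+u/4.9,125+v/4.9,K,V,.018).round(4))
for n,(u,v) in dict(bl=(347,212),bm=(391,222)).items(): print('bat base',n,ray(170+u/4.9,125+v/4.9,K,V,.0).round(4))
im,d,K,V=load('scene0')
for n,(u,v) in dict(near=(597,322),right=(675,252),left=(287,218)).items(): print(n,ray(140+u/3.733,140+v/3.733,K,V,.018).round(4))
E
```

```text
scene0 plate 2366 [522.9 -67.8] [122.  253.9] 11.38 z 0.0187
scene0 battop 232 [468.6 202.2] [132.7 157. ] 1.36 z 0.0929
scene0 nose 317 [ 398.6 -282.1] [45.1 53.6] 77.37 z 0.0569
scene0 stop 618 [ 392.  -279.4] [51.6 79.4] 76.09 z 0.0501
scene0 block 244 [504.6  45.4] [64.4 57.2] 46.79 z 0.066
side0 plate 1886 [527.8 -69.4] [114.9 252.8] 10.13 z 0.0173
side0 battop 154 [467.9 260.2] [ 76.1 125.3] 46.18 z 0.0916
side0 nose 224 [ 402.3 -282.6] [44.3 49.2] 76.98 z 0.0562
side0 stop 498 [ 392.7 -282. ] [51.2 75.9] 78.25 z 0.049
side0 block 229 [507.4  42.3] [74.7 25.9] 10.43 z 0.0628
hole [ 0.52846159 -0.07357282  0.018     ]
hole [ 0.52962303 -0.07807646  0.018     ]
nl [ 0.4946 -0.204   0.018 ]
nr [ 0.6058 -0.1816  0.018 ]
fl [0.4533 0.0192 0.018 ]
bat base bl [0.455 0.238 0.   ]
bat base bm [0.485  0.2171 0.    ]
near [ 0.4912 -0.2021  0.018 ]
right [ 0.5978 -0.1862  0.018 ]
left [0.4458 0.0379 0.018 ]
```

```bash
python3 -m jog '[[[0.02,-0.03,0.04],[0,0,0],100],[[0.035,-0.05,0.01],[0,0,0],100],[[0.035,-0.05,0],[0,0,0],100],[[0.035,-0.05,0],[0,0,0],100],[[0.035,-0.05,0],[0,0,0],100]]' 60
```

```text
clock: 0.78
position: [0.3627, 0.3566, 0.2987]
ee_rot: [0.161, 0.987, -0.002, -0.001]
ft_force: [1.0, -0.2, 0.6]
grip_width: 1.002
```

```bash
python3 - <<'E'
from h import *
for fn in ['scene0','side0']:
    im,d,K,V=load(fn); P=cloud(d,K,V)
    for (u,v) in ([(100,150),(120,115),(175,190),(208,118)] if fn=='scene0' else [(205,130),(245,113),(215,160)]): print(fn,u,v,P[v,u].round(3))
E
```

```text
scene0 100 150 [0.296 0.331 0.112]
scene0 120 115 [0.44  0.448 0.145]
scene0 175 190 [0.339 0.072 0.072]
scene0 208 118 [0.766 0.424 0.059]
side0 205 130 [0.336 0.3   0.117]
side0 245 113 [0.473 0.433 0.143]
side0 215 160 [0.382 0.066 0.091]
```

```bash
python3 -m jog '[[[0.035,-0.05,0],[0,0,0],100],[[0.035,-0.05,0],[0,0,0],100],[[0.02,-0.025,0],[0,0,0],100],[[0,0,0],[0,0,0],100]]'; python3 - <<'E'
from h import *
snap('wrist','w1')
E
```

```text
clock: 1.27
position: [0.4564, 0.2227, 0.2987]
ee_rot: [0.165, 0.986, -0.002, -0.001]
ft_force: [-0.2, 0.6, 0.1]
grip_width: 1.003
```

View pics/w1.png

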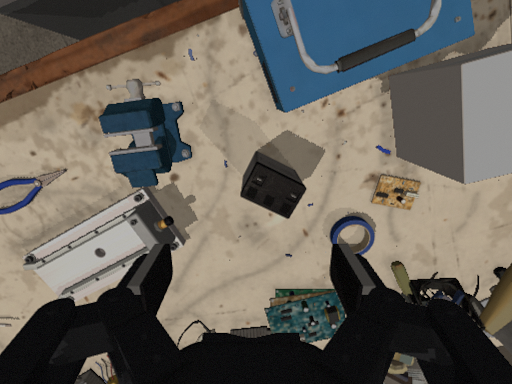

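The wrist view shows the battery lid at (272,188). The fixture is at (105,240), with its blind hole at (100,253) and the end block near (160,220). The vise is at (145,140). I'll zoom in and measure.

```bash
python3 - <<'E'
from h import *
im,d,K,V=load('w1'); P=cloud(d,K,V)
Q=P[d>0]
def rect(lo,hi,zl,zh,name):
    q=Q[(Q[:,0]>lo[0])&(Q[:,0]<hi[0])&(Q[:,1]>lo[1])&(Q[:,1]<hi[1])&(Q[:,2]>zl)&(Q[:,2]<zh)]
    (c,s,a)=cv2.minAreaRect((q[:,:2]*1000).astype(np.float32)); print(name,len(q),np.round(c,1),np.round(s,1),round(a,2),'z',np.median(q[:,2]).round(4))
rect((.4,.14),(.54,.28),.085,.105,'lid');rect((.4,.14),(.54,.28),.02,.105,'bat')
rect((.43,-.23),(.63,.05),.012,.045,'plate')
print(ray(100,253,K,V,.018))
c=cv2.resize(im[130:240,220:330,::-1],None,fx=5,fy=5,interpolation=cv2.INTER_CUBIC);e=cv2.resize(im[180:300,20:190,::-1],None,fx=4.7,fy=4.7,interpolation=cv2.INTER_CUBIC)
cv2.imwrite('pics/w1b.png',c);cv2.imwrite('pics/w1f.png',e)
E
```

```text
lid 2109 [467.8 262.7] [ 71.5 119.1] 46.18 z 0.0944
bat 2662 [467.8 262.7] [ 71.5 119.1] 46.17 z 0.0941
plate 7062 [527.9 -66.3] [114.2 252.1] 10.2 z 0.019
[ 0.52944426 -0.06927214  0.018     ]
```

View pics/w1b.png

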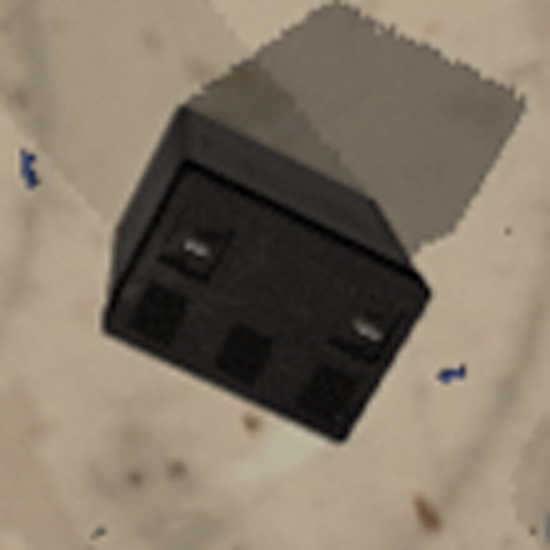

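View pics/w1f.png

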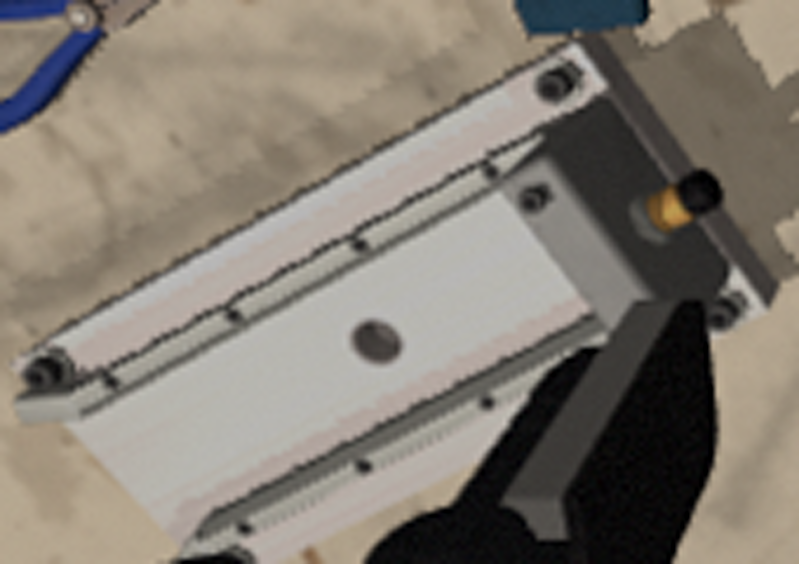

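```bash
python3 - <<'E'
from h import *
im,d,K,V=load('w1'); P=cloud(d,K,V)
c=[ray(220+u/5-.4,130+v/5-.4,K,V,.094) for u,v in [(187,165),(430,292),(343,440),(105,330)]]; c=np.array(c)[:,:2]
print(c.round(4), c.mean(0)); e=[c[1]-c[0],c[2]-c[3],c[2]-c[1],c[3]-c[0]]
print([ (np.linalg.norm(x).round(4), np.degrees(np.arctan2(x[1],x[0])).round(2)) for x in e])
for fn in ['w1','side0','scene0']:
    im,d,K,V=load(fn); P=cloud(d,K,V);Q=P[d>0]
    q=Q[(Q[:,0]>.42)&(Q[:,0]<.65)&(Q[:,1]>-.24)&(Q[:,1]<.085)&(Q[:,2]>.013)&(Q[:,2]<.026)]
    (cc,s,a)=cv2.minAreaRect((q[:,:2]*1000).astype(np.float32)); print(fn,len(q),np.round(cc,1),np.round(s,1),round(a,2))
im,d,K,V=load('w1')
print('hole',ray(20+376/4.7-.4,180+341/4.7-.4,K,V,.018))
# inner rail edges and plate edges
pts=dict(plateNearL=(18,362),plateFarNear=(578,42),plateFar2=(772,300),railA_in1=(85,415),railA_in2=(500,190),lipA=(20,415))
for k,(u,v) in pts.items(): print(k,ray(20+u/4.7-.4,180+v/4.7-.4,K,V,.018).round(4))
E
```

```text
[[0.4507 0.2322]
 [0.5009 0.2794]
 [0.5326 0.2475]
 [0.4843 0.1992]] [0.49214177 0.23961129]
[(np.float64(0.0689), np.float64(43.24)), (np.float64(0.0683), np.float64(44.99)), (np.float64(0.045), np.float64(-45.17)), (np.float64(0.0471), np.float64(-44.44))]
w1 5876 [527.9 -66.1] [114.2 252.5] 10.21
side0 1457 [527.8 -69.4] [114.9 252.8] 10.13
scene0 1745 [522.9 -67.5] [122.  253.3] 11.38
hole [ 0.52779115 -0.06912108  0.018     ]
plateNearL [ 0.4943 -0.195   0.018 ]
plateFarNear [0.4495 0.0482 0.018 ]
plateFar2 [0.5578 0.0708 0.018 ]
railA_in1 [ 0.5211 -0.1844  0.018 ]
railA_in2 [ 4.891e-01 -4.000e-04  1.800e-02]
lipA [ 0.5136 -0.2069  0.018 ]
```

```bash
python3 -m jog '[[[0.01,0.005,-0.01],[0,0,-0.18],100],[[0.01,0.005,-0.01],[0,0,-0.18],100],[[0.01,0.005,-0.01],[0,0,-0.18],100],[[0.006,0.002,-0.01],[0,0,-0.18],100],[[0,0,-0.01],[0,0,-0.18],100]]'; python3 -m jog '[[[0,0,-0.01],[0,0,-0.18],100],[[0,0,-0.01],[0,0,-0.18],100],[[0,0,-0.01],[0,0,-0.18],100],[[0,0,0],[0,0,-0.18],100],[[0,0,0],[0,0,-0.18],100]]';python3 -m jog '[[[0,0,0],[0,0,-0.18],100],[[0,0,0],[0,0,0],100]]'; python3 - <<'E'
from h import *
from scipy.spatial.transform import Rotation as R
o=sensors.get_obs(); m=R.from_quat(o['ee_rot']).as_matrix(); print(o['position'],m.round(3),np.degrees(np.arctan2(m[1,1],m[0,1])),o['joint_pos'].round(3))
snap('wrist','w2')
E
```

```text
clock: 1.95
position: [0.4884, 0.2491, 0.247]
ee_rot: [0.584, 0.812, -0.0, -0.002]
ft_force: [0.2, 0.8, -0.2]
grip_width: 1.0
clock: 2.58
position: [0.4825, 0.2573, 0.2136]
ee_rot: [0.883, 0.469, -0.001, -0.004]
ft_force: [-0.7, -0.1, 0.3]
grip_width: 1.0
clock: 2.82
position: [0.4803, 0.2604, 0.213]
ee_rot: [0.922, 0.388, -0.002, -0.004]
ft_force: [0.4, -0.1, -0.3]
grip_width: 0.998
[0.48033089 0.2604146  0.21296388] [[ 0.699  0.715 -0.006]
 [ 0.715 -0.699  0.007]
 [ 0.001 -0.009 -1.   ]] -44.34529360676009 [-0.92   0.185  0.39   1.74  -0.084  1.232 -1.282]
```

View pics/w2.png

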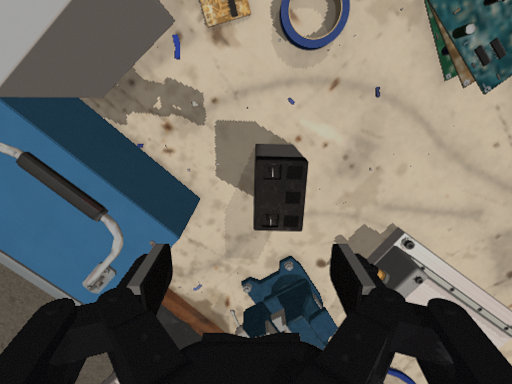

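The wrist view shows the lid between (254,158) and (307,230), aligned with the jaw axis. The turn shifted the tool a little, so I'll recompute the offset.

```bash
python3 - <<'E'
from h import *
im,d,K,V=load('w2'); P=cloud(d,K,V)
m=((P[...,2]>.088)&(P[...,2]<.102)&(P[...,0]>.42)&(P[...,0]<.56)&(P[...,1]>.17)&(P[...,1]<.31)&(im.max(-1)<90))
n,l,s,c=cv2.connectedComponentsWithStats(m.astype(np.uint8)); i=1+s[1:,4].argmax(); q=P[l==i]
(cc,sz,a)=cv2.minAreaRect((q[:,:2]*1000).astype(np.float32)); print(s[i],np.round(cc,1),np.round(sz,1),a, q[:,2].mean())
cs=np.array([ray(u,v,K,V,.094) for u,v in [(256,158),(307,158),(302,230),(254,230)]]);print(cs.round(4),cs.mean(0))
# fixture
for uv in [(379,273)]: print(P[uv[1],uv[0]])
E
```

```text
[ 254  158   54   73 3618] [494.1 238.1] [70.1 47.5] 44.459964752197266 0.09399557602915982
[[0.5037 0.2793 0.094 ]
 [0.5363 0.2478 0.094 ]
 [0.4867 0.1971 0.094 ]
 [0.4531 0.2294 0.094 ]] [0.49496144 0.23839505 0.094     ]
[0.50721723 0.06995703 0.05319665]
```

```bash
python3 -m jog '[[[0.014,-0.022,-0.02],[0,0,0],100],[[0,0,-0.04],[0,0,0],100],[[0,0,-0.04],[0,0,0],100],[[0,0,-0.035],[0,0,0],100],[[0,0,0],[0,0,0],100]]'; python3 - <<'E'
from h import *
from scipy.spatial.transform import Rotation as R
o=sensors.get_obs(); m=R.from_quat(o['ee_rot']).as_matrix(); print(o['position'],np.degrees(np.arctan2(m[1,1],m[0,1])),m[:,2])
E
```

```text
clock: 3.5
position: [0.493, 0.2414, 0.075]
ee_rot: [0.916, 0.402, -0.001, -0.005]
ft_force: [0.1, -0.2, 0.9]
grip_width: 0.995
[0.4930205  0.24144155 0.07504065] -42.59556115726385 [-0.00590881  0.00931271 -0.99993918]
```

```bash
python3 -m jog '[[[0.001,-0.003,-0.003],[-0.009,-0.006,-0.05],80],[[0,0,0],[0,0,0],40],[[0,0,0],[0,0,0],30],[[0,0,0],[0,0,0],30],[[0,0,0],[0,0,0],30]]' 50; python3 - <<'E'
from h import *
from scipy.spatial.transform import Rotation as R
o=sensors.get_obs(); m=R.from_quat(o['ee_rot']).as_matrix(); print(o['position'],np.degrees(np.arctan2(m[1,1],m[0,1])),m[:,2])
E
```

```text
clock: 4.12
position: [0.4948, 0.2403, 0.0759]
ee_rot: [0.924, 0.383, 0.002, -0.001]
ft_force: [0.1, -0.4, -5.2]
grip_width: 0.551
[0.49483435 0.24030598 0.0758619 ] -44.934906541274245 [ 0.0024169   0.0031095  -0.99999224]
```

```bash
python3 -m jog '[[[0,0,0.05],[0,0,0],30],[[0,0,0.05],[0,0,0],30],[[0.005,-0.03,0.02],[0,0,0.16],30],[[0.005,-0.05,0],[0,0,0.16],30],[[0.005,-0.05,0],[0,0,0.16],30]]';  python3 -m jog '[[[0.005,-0.05,0],[0,0,0.16],30],[[0.005,-0.05,0],[0,0,0.16],30],[[0,-0.02,0],[0,0,0.16],30],[[0,0,0],[0,0,0],30],[[0,0,0],[0,0,0],30]]'; python3 - <<'E'
from h import *
from scipy.spatial.transform import Rotation as R
o=sensors.get_obs(); m=R.from_quat(o['ee_rot']).as_matrix(); print(o['position'],np.degrees(np.arctan2(m[1,1],m[0,1])),m[:,2])
snap('side','s3');snap('scene','c3'); snap('wrist','w3')
E
```

```text
clock: 4.75
position: [0.5077, 0.1108, 0.1988]
ee_rot: [0.799, 0.601, 0.001, -0.0]
ft_force: [0.5, -0.1, -4.4]
grip_width: 0.554
clock: 5.38
position: [0.5166, -0.017, 0.1989]
ee_rot: [0.63, 0.777, 0.001, -0.001]
ft_force: [0.5, 0.4, -5.1]
grip_width: 0.553
[ 0.51655925 -0.01700529  0.19893352] 11.894413995942383 [-3.49264682e-04  2.19991671e-03 -9.99997519e-01]
```

View pics/w3.png

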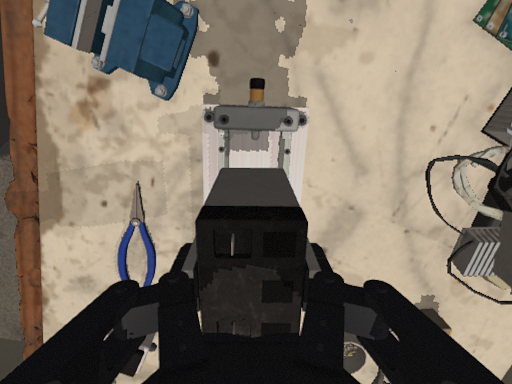

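View pics/s3.png

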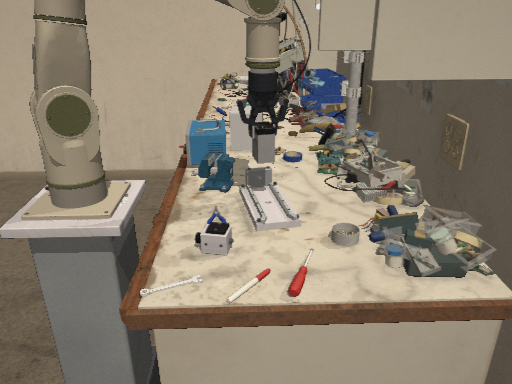

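```bash
python3 - <<'E'
from h import *
im,d,K,V=load('w3'); P=cloud(d,K,V)
def rect(zl,zh,name,lo=(.42,-.24),hi=(.65,.12),d0=0):
    m=(d>d0)&(P[...,0]>lo[0])&(P[...,0]<hi[0])&(P[...,1]>lo[1])&(P[...,1]<hi[1])&(P[...,2]>zl)&(P[...,2]<zh)
    n,l,s,c=cv2.connectedComponentsWithStats(m.astype(np.uint8)); i=1+s[1:,4].argmax(); q=P[l==i]
    (cc,sz,a)=cv2.minAreaRect((q[:,:2]*1000).astype(np.float32)); print(name,s[i],np.round(cc,1),np.round(sz,1),round(a,2),np.median(q[:,2]).round(4))
rect(.060,.085,'blocktop')
# plate side edges: per-row extents at z~.018
pm=(np.abs(P[...,2]-.018)<.006)&(P[...,1]>-.1)&(P[...,1]<.1)&(P[...,0]>.4)&(P[...,0]<.65)
L=[];Rr=[]
for v in range(112,185,3):
    u=np.where(pm[v])[0]
    if len(u)>10: L.append(P[v,u[0],:2]);Rr.append(P[v,u[-1],:2])
for n,E in (('L',L),('R',Rr)):
    E=np.array(E); print(n,E[::6].round(4).tolist()); print(cv2.fitLine(E.astype(np.float32),cv2.DIST_HUBER,0,.01,.01).ravel())
C=(np.array(L)+np.array(Rr))/2; print('mid',C[::5].round(4).tolist())
c=cv2.resize(im[70:230,180:330,::-1],None,fx=3.7,fy=3.7,interpolation=cv2.INTER_CUBIC);cv2.imwrite('pics/w3c.png',c)
E
```

```text
blocktop [ 213  106   86   26 1995] [507.1  46.2] [76.  20.1] 10.33 0.0724
L [[0.4515, 0.0378], [0.4554, 0.0128], [0.4599, -0.0061], [0.4631, -0.0264]]
[ 0.17608064 -0.9843757   0.4583604  -0.00169432]
R [[0.5618, 0.0614], [0.5662, 0.0367], [0.5695, 0.017], [0.5727, -0.0032]]
[ 0.17433602 -0.9846862   0.5687857   0.0220245 ]
mid [[0.5066, 0.0496], [0.5101, 0.0279], [0.513, 0.0119], [0.5161, -0.0049], [0.5194, -0.0219]]
```

View pics/w3c.png

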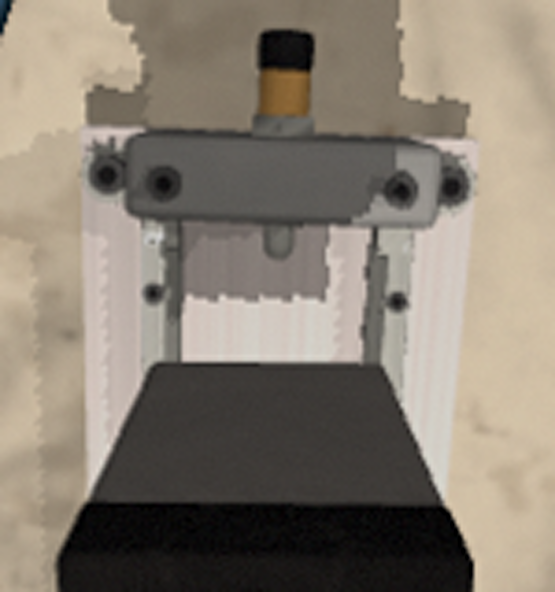

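The wrist view shows the end block at (257,117), the sensing pin at (257,135) and the battery below them, centred on the channel. I'll lower it in stages.

```bash
python3 -m jog '[[[0.002,-0.001,0],[0,0,-0.03],30],[[0,0,-0.03],[0,0,0],30],[[0,0,-0.03],[0,0,0],30],[[0,0,0],[0,0,0],30]]'; python3 - <<'E'
from h import *
from scipy.spatial.transform import Rotation as R
o=sensors.get_obs(); m=R.from_quat(o['ee_rot']).as_matrix(); p=o['position']; print(p,np.degrees(np.arctan2(m[1,1],m[0,1])),m[:,2])
a=np.radians(100.2);D=np.array([[np.cos(a),np.sin(a)],[-np.sin(a),np.cos(a)]]);print('fix xy',D@(p[:2]-[.5272,-.0670]))
E
```

```text
clock: 6.02
position: [0.5196, -0.0149, 0.1381]
ee_rot: [0.642, 0.767, 0.001, -0.0]
ft_force: [0.5, -0.9, -5.5]
grip_width: 0.555
[ 0.51962262 -0.01494325  0.13814126] 10.103880956367883 [ 0.00119093  0.00262822 -0.99999584]
fix xy [ 0.05257586 -0.00176083]
```

```bash
python3 -m jog '[[[-0.0015,-0.003,-0.014],[0,0,0],30],[[0,0,-0.013],[0,0,0],30],[[0,0,0],[0,0,0],30]]'; cat >> h.py <<'E'
from scipy.spatial.transform import Rotation as R
def st():
    o=sensors.get_obs(); m=R.from_quat(o['ee_rot']).as_matrix(); p=o['position']
    a=np.radians(100.2);D=np.array([[np.cos(a),np.sin(a)],[-np.sin(a),np.cos(a)]])
    print('t',round(o['clock'],2),'p',p.round(4),'psi',np.degrees(np.arctan2(m[1,1],m[0,1])).round(2),'z',m[:,2].round(3),'fix',(D@(p[:2]-[.5272,-.0670])).round(4),'F',o['ft_force'].round(1),'g',round(o['grip_width'],3),'j',o['joint_pos'].round(2))
    return o
E
python3 - <<'E'
from h import *
st(); im,d,m=snap('wrist','w4')
c=cv2.resize(im[70:260,160:350,::-1],None,fx=3.1,fy=3.1,interpolation=cv2.INTER_CUBIC);cv2.imwrite('pics/w4c.png',c)
E
```

```text
clock: 6.4
position: [0.5194, -0.0177, 0.1116]
ee_rot: [0.642, 0.766, 0.002, 0.001]
ft_force: [0.8, 0.6, -5.6]
grip_width: 0.551
t 6.4 p [ 0.5194 -0.0177  0.1116] psi 10.07 z [ 0.004  0.003 -1.   ] fix [ 0.0499 -0.001 ] F [ 0.8  0.6 -5.6] g 0.551 j [-0.51  0.24  0.51  1.93 -0.14  1.01  0.24]
```

View pics/w4c.png

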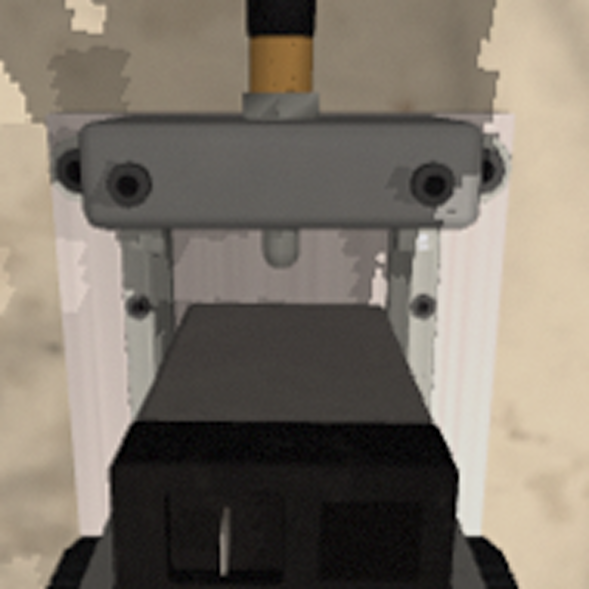

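```bash
python3 -m jog '[[[-0.0012,0,-0.008],[0.002,-0.003,0],30],[[0,0,-0.006],[0,0,0],30],[[0,0,-0.003],[0,0,0],30],[[0,0,0],[0,0,0],30]]'; python3 - <<'E'
from h import *
st(); im,d,m=snap('side','s4')
c=cv2.resize(im[115:240,210:330,::-1],None,fx=4.7,fy=4.7,interpolation=cv2.INTER_CUBIC);cv2.imwrite('pics/s4c.png',c)
E
```

```text
clock: 6.95
position: [0.519, -0.0177, 0.0948]
ee_rot: [0.642, 0.766, 0.005, 0.002]
ft_force: [0.0, -0.5, -5.3]
grip_width: 0.551
t 6.95 p [ 0.519  -0.0177  0.0948] psi 10.05 z [ 0.009  0.006 -1.   ] fix [ 0.05   -0.0007] F [ 0.  -0.5 -5.3] g 0.551 j [-0.5   0.26  0.51  1.94 -0.16  0.96  0.26]
```

View pics/s4c.png

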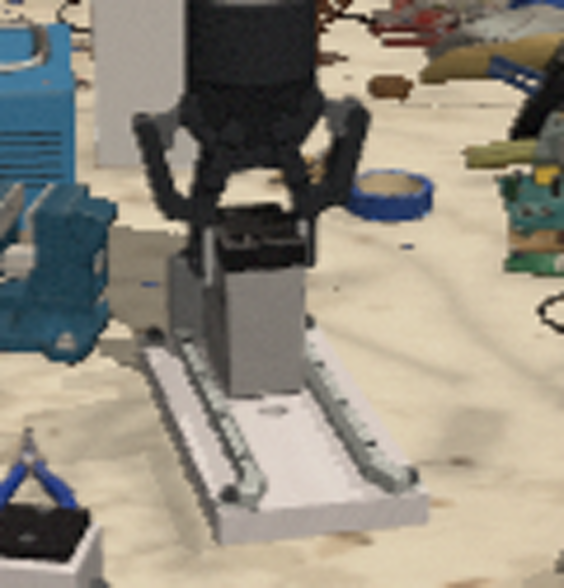

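```bash
python3 -m jog '[[[0,0,-0.002],[-0.006,0.009,0],30],[[0,0,0],[0,0,0],30]]'; python3 -c "
from h import *
st()"
```

```text
clock: 7.25
position: [0.5195, -0.0177, 0.0933]
ee_rot: [0.642, 0.766, 0.0, 0.001]
ft_force: [-0.2, 0.9, -5.2]
grip_width: 0.551
t 7.25 p [ 0.5195 -0.0177  0.0933] psi 10.06 z [ 0.001 -0.001 -1.   ] fix [ 0.0499 -0.0011] F [-0.2  0.9 -5.2] g 0.551 j [-0.5   0.27  0.51  1.94 -0.16  0.97  0.25]
```

```bash
python3 -m jog '[[[-0.0008,0,-0.002],[0,0,0],30],[[0,0,0],[0,0,0],30]]'; python3 -c "
from h import *
st()"; python3 -m jog '[[[0,0,-0.0015],[0,0,0],30],[[0,0,0],[0,0,0],30]]'; python3 -c "
from h import *
st()"
```

```text
clock: 7.5
position: [0.5198, -0.0179, 0.0934]
ee_rot: [0.643, 0.766, 0.001, 0.001]
ft_force: [-0.9, 0.3, -5.8]
grip_width: 0.556
t 7.5 p [ 0.5198 -0.0179  0.0934] psi 10.04 z [ 0.003  0.    -1.   ] fix [ 0.0497 -0.0014] F [-0.9  0.3 -5.8] g 0.556 j [-0.5   0.27  0.51  1.94 -0.16  0.97  0.26]
clock: 7.75
position: [0.5201, -0.0181, 0.0932]
ee_rot: [0.643, 0.766, 0.001, 0.001]
ft_force: [-1.6, 0.3, -3.9]
grip_width: 0.552
t 7.75 p [ 0.5201 -0.0181  0.0932] psi 10.03 z [ 0.003  0.001 -1.   ] fix [ 0.0494 -0.0017] F [-1.6  0.3 -3.9] g 0.552 j [-0.5   0.27  0.51  1.94 -0.16  0.97  0.26]
```

```bash
python3 -m jog '[[[-0.002,0,-0.004],[0,0,0],30],[[0,0,0],[0,0,0],30]]'; python3 -c "
from h import *
st()"
```

```text
clock: 8.0
position: [0.5213, -0.018, 0.0931]
ee_rot: [0.643, 0.766, 0.004, 0.003]
ft_force: [0.1, -0.3, -5.7]
grip_width: 0.555
t 8.0 p [ 0.5213 -0.018   0.0931] psi 9.99 z [ 0.01   0.003 -1.   ] fix [ 0.0493 -0.0028] F [ 0.1 -0.3 -5.7] g 0.555 j [-0.5   0.27  0.51  1.94 -0.16  0.96  0.26]
```

```bash
python3 - <<'E'
from h import *
o=sensors.get_obs(); print(o['tau'].round(1),o['joint_pos'].round(4),o['joint_velocities'].round(3))
im,d,m=snap('side','s5')
a=cv2.resize(im[60:260,200:340,::-1],None,fx=2.9,fy=2.9,interpolation=cv2.INTER_CUBIC)
im,d,m=snap('scene','c5')
b=cv2.resize(im[60:260,150:290,::-1],None,fx=2.8,fy=2.9,interpolation=cv2.INTER_CUBIC)
cv2.imwrite('pics/s5c.png',np.hstack([a,b])[:, :800]); st()
E
```

```text
[  0.1 -48.7   6.  -35.9   0.    0.1  -0. ] [-0.4982  0.2679  0.506   1.9406 -0.1603  0.9613  0.2579] [ 0.    -0.008  0.001 -0.019 -0.001 -0.002 -0.   ]
t 8.1 p [ 0.5214 -0.018   0.0928] psi 10.0 z [ 0.01   0.002 -1.   ] fix [ 0.0492 -0.003 ] F [ 0.1 -1.3  4.5] g 0.549 j [-0.5   0.27  0.51  1.94 -0.16  0.96  0.26]
```

View pics/s5c.png

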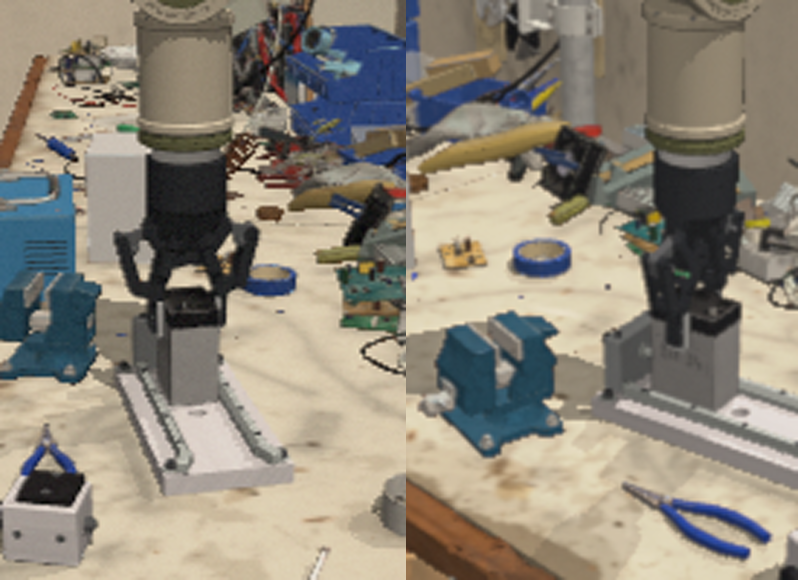

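Contact with the floor is now registered (+4.5 N) and both views show the battery standing in the channel at about (190,400) in the left crop. I'll release it and go up.

```bash
python3 -m jog '[[[0,0,0],[0,0,0],75],[[0,0,0],[0,0,0],100],[[0,0,0],[0,0,0],100]]'; python3 -m jog '[[[0,0,0.04],[0,0,0],100],[[0,0,0.05],[0,0,0],100],[[0,-0.03,0.05],[0,0,0],100],[[0,-0.06,0.0],[0,0,0],100],[[0,-0.03,0],[0,0,0],100]]'; python3 - <<'E'
from h import *
st(); im,d,m=snap('wrist','w6')
E
```

```text
clock: 8.48
position: [0.5217, -0.0179, 0.0925]
ee_rot: [0.643, 0.766, 0.004, 0.003]
ft_force: [0.3, -0.1, -0.3]
grip_width: 0.997
clock: 9.1
position: [0.5209, -0.1383, 0.2368]
ee_rot: [0.64, 0.768, 0.004, 0.004]
ft_force: [0.6, 0.6, -0.3]
grip_width: 0.997
t 9.1 p [ 0.5209 -0.1383  0.2368] psi 10.4 z [ 0.011  0.001 -1.   ] fix [-0.0691  0.0188] F [ 0.6  0.6 -0.3] g 0.997 j [-0.39  0.15  0.63  1.75 -0.1   1.26  0.44]
```

View pics/w6.png

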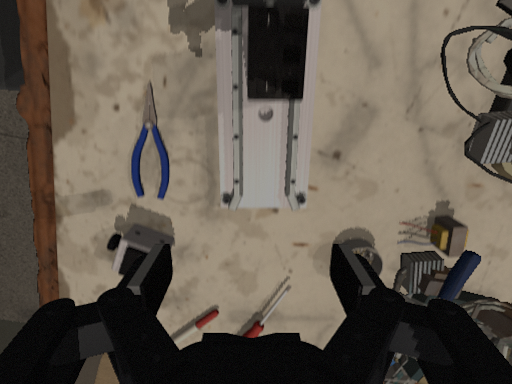

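The wrist view shows the battery standing in the channel at (278,55), the hole at (265,113), the backstop at (140,250), the marker at (200,325) and the driver at (265,310). I'll measure the hole.

```bash
python3 - <<'E'
from h import *
im,d,K,V=load('w6'); P=cloud(d,K,V)
g=cv2.cvtColor(im,cv2.COLOR_RGB2GRAY); 
m=(g[100:127,250:282]<150).astype(np.uint8); n,l,s,c=cv2.connectedComponentsWithStats(m); print(s,c)
for i in range(1,n):
    if s[i,4]>40: print(ray(250+c[i][0],100+c[i][1],K,V,.018))
pm=(np.abs(P[...,2]-.018)<.008)&(P[...,1]>-.22)&(P[...,1]<.1)&(P[...,0]>.42)&(P[...,0]<.65)
L=[];Rr=[]
for v in range(20,195,5):
    u=np.where(pm[v])[0]; L.append(P[v,u[0],:2]);Rr.append(P[v,u[-1],:2])
for E in (L,Rr): print(cv2.fitLine(np.array(E,np.float32),cv2.DIST_HUBER,0,.01,.01).ravel())
M=(np.array(L)+np.array(Rr))/2
a=np.radians(100.2);D=np.array([[np.cos(a),np.sin(a)],[-np.sin(a),np.cos(a)]])
print('mid fix',((M-[.5272,-.067])@D.T)[::6].round(4).tolist())
print('hole fix', D@(ray(265.3,113,K,V,.018)[:2]-[.5272,-.067]))
q=P[195:212,215:320].reshape(-1,3); q=q[(np.abs(q[:,2]-.018)<.006)]; print('end fix min x',np.percentile((q[:,:2]-[.5272,-.067])@D.T,[0,2],axis=0))
mb=(P[...,2]>.085)&(P[...,2]<.105)&(P[...,0]>.4)&(P[...,0]<.6)&(g<80)&(P[...,1]>-.08)&(P[...,1]<.1)
q=P[mb][:,:2]; print('bat', np.percentile((q-[.5272,-.067])@D.T,[1,99],axis=0))
E
```

```text
[[  0   4  32  23 392]
 [  0   0  32  24 442]
 [ 27   5   1   2   2]
 [  4   9   2   5   5]
 [ 27   9   1   1   1]
 [ 30  12   2  15  16]
 [  4  16   1   1   1]
 [ 27  18   1   1   1]
 [  0  24   1   2   2]
 [  4  25   1   2   2]] [[16.2372449  17.20153061]
 [14.45927602  8.98642534]
 [27.          5.5       ]
 [ 4.2        11.        ]
 [27.          9.        ]
 [30.9375     19.25      ]
 [ 4.         16.        ]
 [27.         18.        ]
 [ 0.         24.5       ]
 [ 4.         25.5       ]]
[ 0.52667131 -0.07174574  0.018     ]
[ 0.17252707 -0.9850048   0.4717858  -0.08034325]
[ 0.17320667 -0.9848855   0.58390653 -0.06689147]
mid fix [[0.0879, 0.0001], [0.0587, -0.0], [0.0274, 0.0002], [-0.0057, -0.0001], [-0.0412, 0.0007], [-0.0793, 0.0005]]
hole fix [-0.00918541  0.00027402]
end fix min x [[-0.12920303 -0.05602206]
 [-0.12873771 -0.0543074 ]]Traceback (most recent call last):
  File "<stdin>", line 18, in <module>
    return _quantile_unchecked(
        a, q, axis, out, overwrite_input, method, keepdims, weights)
    return _ureduce(a,
                    func=_quantile_ureduce_func,
    ...<5 lines>...
                    overwrite_input=overwrite_input,
                    method=method)
    r = func(a, **kwargs)
    result = _quantile(arr,
                       quantiles=q,
    ...<2 lines>...
                       out=out,
                       weights=wgt)
    slices_having_nans = np.isnan(arr[-1, ...])
                                  ~~~^^^^^^^^^
IndexError: index -1 is out of bounds for axis 0 with size 0
```

```bash
cat > kin.py <<'E'
import numpy as np, itertools
from scipy.spatial.transform import Rotation as R
from scipy.optimize import least_squares
lo=np.array([-2.6,-.5,-1.47,.16,-1.27,.06,-2.6]);hi=np.array([2.6,2.12,1.34,2.42,4.41,2.06,2.6])
def fk(q,p,s):
    ax=['z','y','z','y','z','y','z']
    T=np.eye(3);x=np.array([0,0,p[0]])
    for i in range(7):
        T=T@R.from_euler(ax[i],s[i]*q[i]).as_matrix()
        if i==1: x=x+T@[p[4],0,p[1]]
        if i==3: x=x+T@[p[5],0,p[2]]
        if i==5: x=x+T@[p[6],0,p[3]]
    return x,T
data=[([-1.26159748,0.3328774,-0.06471853,1.4609344,0.02158308,1.34993536,-0.08850534],[0.20346284,0.59057612,0.24951582]),
([-0.92,.185,.39,1.74,-.084,1.232,-1.282],[.48033,.26041,.21296]),
([-0.4982,0.2679,0.506,1.9406,-0.1603,0.9613,0.2579],[.5214,-.018,.0928]),
([-0.39,0.15,0.63,1.75,-0.1,1.26,0.44],[.5209,-.1383,.2368])]
if __name__=='__main__':
    from workcell import sensors
    o=sensors.get_obs(); data.append((o['joint_pos'],o['position'])); Rn=R.from_quat(o['ee_rot']).as_matrix()
    best=[]
    for s3,s5 in itertools.product([1,-1],[1,-1]):
        s=[-1,1,s3,1,s5,1,-1]
        f=lambda p: np.concatenate([fk(q,p,s)[0]-x for q,x in data]+[p[4:]*.01])
        r=least_squares(f,[.35,.4,.4,.25,0,0,0]); best.append((r.cost,s,r.x.round(4),np.abs(r.fun[:15]).max().round(4)))
    best.sort(key=lambda t:t[0])
    for b in best: print(b)
    for s7 in (1,-1):
        s=list(best[0][1]);s[6]=s7; x,T=fk(o['joint_pos'],best[0][2],s); print(s7,T.round(3).tolist())
    print(Rn.round(3).tolist())
E
python3 kin.py
```

```text
(np.float64(0.0014021864521732406), [-1, 1, -1, 1, -1, 1, -1], array([-0.737 ,  0.3896,  0.475 , -0.6859, -0.0576, -0.0287, -0.08  ]), np.float64(0.048))
(np.float64(0.0014663611140653121), [-1, 1, -1, 1, 1, 1, -1], array([ 0.0166,  0.4202,  0.4891,  0.0826, -0.0469, -0.0194, -0.0501]), np.float64(0.0497))
(np.float64(0.011610114156281765), [-1, 1, 1, 1, -1, 1, -1], array([-1.5763,  1.5757,  0.5569, -0.7258,  0.51  ,  0.1823,  0.8815]), np.float64(0.0772))
(np.float64(0.015101462742752406), [-1, 1, 1, 1, 1, 1, -1], array([-3.0547,  1.342 ,  0.4923, -2.4182,  0.681 ,  0.1564,  0.9211]), np.float64(0.0999))
1 [[-0.755, 0.655, 0.012], [0.655, 0.756, -0.0], [-0.009, 0.007, -1.0]]
-1 [[-0.984, -0.178, 0.012], [-0.178, 0.984, -0.0], [-0.011, -0.002, -1.0]]
[[-0.178, 0.984, 0.012], [0.984, 0.178, -0.0], [-0.002, 0.011, -1.0]]
```

```bash
cat > fit.py <<'E'
from kin import *
import json
s=[-1,1,-1,1,-1,1,-1]
# offsets: base xyz, after j1..: vector after j2(link1), after j4, after j6 ; include all 3 comps
def fk2(q,p):
    ax=['z','y','z','y','z','y','z'];T=np.eye(3);x=np.array([p[9],p[10],p[0]])
    for i in range(7):
        T=T@R.from_euler(ax[i],s[i]*q[i]).as_matrix()
        if i==1: x=x+T@[p[4],p[7],p[1]]
        if i==3: x=x+T@[p[5],p[8],p[2]]
        if i==6: x=x+T@[0,0,p[3]]
        if i==5: x=x+T@[p[6],p[11],0]
    return x,T@R.from_euler('z',np.pi/2).as_matrix()
if __name__=='__main__':
    from workcell import sensors
    o=sensors.get_obs(); data.append((o['joint_pos'],o['position']))
    w=np.array([0,0,0,0,.02,.02,.02,.01,.01,.2,.2,.01])
    f=lambda p: np.concatenate([fk2(q,p)[0]-x for q,x in data]+[p*w*.3])
    r=least_squares(f,[.35,.4,.4,.25]+[0]*8); print(r.x.round(3),np.abs(r.fun[:15]).max()); x,T=fk2(o['joint_pos'],r.x); print(T.round(3),R.from_quat(o['ee_rot']).as_matrix().round(3))
E
python3 fit.py
```

```text
[ 0.263  0.453  0.496  0.331 -0.001  0.001  0.006 -0.023 -0.034 -0.
  0.     0.012] 0.0010472681210316748
[[-0.178  0.984  0.012]
 [ 0.984  0.178 -0.   ]
 [-0.002  0.011 -1.   ]] [[-0.178  0.984  0.012]
 [ 0.984  0.178 -0.   ]
 [-0.002  0.011 -1.   ]]
```

```bash
cat > feas.py <<'E'
from fit import *
P=np.array([.263,.453,.496,.331,-.001,.001,.006,-.023,-.034,0,0,.012])
mid=(lo+hi)/2; rng=np.random.default_rng(0)
q0=np.array([-0.39,0.15,0.63,1.75,-0.1,1.26,0.44])
def ik(x,T,qs=q0,n=12):
    best=None
    def f(q):
        a,b=fk2(q,P); return np.concatenate([(a-x)*5,(R.from_matrix(b.T@T)).as_rotvec(),.002*(q-qs)])
    for k in range(n):
        st=qs if k==0 else np.clip(qs+rng.normal(0,.6,7),lo+.05,hi-.05)
        r=least_squares(f,np.clip(st,lo+.05,hi-.05),bounds=(lo+.03,hi-.03))
        if best is None or r.cost<best.cost: best=r
    a,b=fk2(best.x,P); return best.x,np.linalg.norm(a-x),np.linalg.norm(R.from_matrix(b.T@T).as_rotvec())
def pose(kn,a,stand,flip,bx=None):
    # kn azimuth knob (lying) deg; returns tool R. block axes
    k=np.radians(kn); up=np.array([0,0,1.]); h=np.array([np.cos(k),np.sin(k),0])
    X,Z=(h,up) if not stand else (up,-h)
    Y=np.cross(Z,X); d=-(np.cos(a)*Z+np.sin(a)*X); y=Y*(1 if flip else -1); x=np.cross(y,d); return np.stack([x,y,d],1)
if __name__=='__main__':
    for flip in (0,1):
        for adeg in (0,20,35,45,55,65):
            q,e,r=ik(np.array([.395,-.282,.035]),pose(167,np.radians(adeg),0,flip)); print('lying',flip,adeg,q.round(2),round(e,4),round(r,3))
E
python3 feas.py
```

```text
lying 0 0 [ 0.12  0.29  0.45  2.06 -0.17  0.83  2.02] 0.0 0.0
lying 0 20 [ 0.12  0.11  0.52  2.32 -0.45  0.44  2.36] 0.0 0.0
lying 0 35 [ 2.04  0.39 -1.37  2.39  0.47  0.15  1.69] 0.0 0.0
lying 0 45 [ 2.18  0.66 -1.44  2.39  1.06  0.16  1.33] 0.0103 0.08
lying 0 55 [ 2.29  0.93 -1.38  2.39  1.11  0.09  1.58] 0.0181 0.145
lying 0 65 [ 2.46  1.36 -1.3   2.39  1.16  0.09  1.97] 0.02 0.165
lying 1 0 [-0.39  0.48  1.08  2.09 -0.55  0.89 -0.79] 0.0 0.0
lying 1 20 [-0.33  0.16  1.01  2.34 -0.64  0.47 -0.61] 0.0 0.0
lying 1 35 [ 2.01  0.36 -1.32  2.39  0.22  0.13 -1.2 ] 0.0 0.0
lying 1 45 [ 2.18  0.66 -1.44  2.39  1.06  0.16 -1.81] 0.0102 0.08
lying 1 55 [ 2.29  0.93 -1.38  2.39  1.1   0.09 -1.56] 0.0181 0.145
lying 1 65 [ 2.46  1.36 -1.3   2.39  1.16  0.09 -1.17] 0.02 0.165
```

```bash
cat > s1.py <<'E'
from feas import *
for adeg in (15,25):
  for (x,y) in ((.5,-.3),(.62,-.27)):
    for kn in range(0,360,30):
        res=[]
        for flip in (0,1):
            q,e,r=ik(np.array([x,y,.05]),pose(kn,np.radians(adeg),1,flip),n=5)
            if e<.003 and r<.02: res.append((flip,q.round(2).tolist()))
        print(adeg,x,y,kn,res)
E
timeout 500 python3 s1.py; python3 - <<'E'
from h import *
im,d,K,V=load('side0')
for n,uv in dict(drtip=(312,250),drend=(296,293),mk1=(269,270),mk2=(230,301),wr1=(142,293),wr2=(200,279),dish=(345,233),pl1=(212,222),pl2=(226,222)).items(): print(n,ray(*uv,K,V,.008).round(3))
E
```

```text
15 0.5 -0.3 0 [(1, [2.27, 1.65, -1.36, 2.28, 1.94, 0.16, 1.4])]
15 0.5 -0.3 30 [(0, [1.44, 0.84, -0.48, 1.96, -1.24, 1.04, 1.08]), (1, [1.44, 0.84, -0.48, 1.96, -1.24, 1.04, -2.07])]
15 0.5 -0.3 60 [(0, [0.77, 0.98, 0.26, 1.57, -1.22, 1.73, 1.08]), (1, [0.75, 0.99, 0.29, 1.57, -1.24, 1.75, -2.05])]
15 0.5 -0.3 90 [(0, [0.73, 1.17, 0.18, 1.13, -0.9, 2.01, 1.06]), (1, [0.7, 1.17, 0.23, 1.13, -0.93, 2.03, -2.07])]
15 0.5 -0.3 120 []
15 0.5 -0.3 150 []
15 0.5 -0.3 180 []
15 0.5 -0.3 210 [(0, [-0.09, 1.18, 0.37, 1.13, 0.45, 1.9, 2.26]), (1, [-0.33, 1.37, 0.89, 1.16, 0.07, 1.8, -0.61])]
15 0.5 -0.3 240 [(0, [-0.33, 1.0, 0.39, 1.56, 0.72, 1.5, 2.25]), (1, [-0.67, 1.25, 0.92, 1.59, 0.26, 1.29, -0.58])]
15 0.5 -0.3 270 [(0, [-0.55, 0.85, 0.45, 1.99, 1.1, 1.12, 2.05]), (1, [-1.07, 1.39, 1.11, 2.02, 0.19, 0.64, -0.47])]
15 0.5 -0.3 300 [(0, [-0.66, 0.8, 0.53, 2.37, 1.83, 0.94, 1.52]), (1, [-0.33, 0.68, 0.21, 2.35, 1.89, 1.15, -1.5])]
15 0.5 -0.3 330 []
15 0.62 -0.27 0 [(1, [1.92, 1.75, -1.44, 2.17, 2.58, 0.37, 0.74])]
15 0.62 -0.27 30 [(0, [1.39, 0.97, -0.7, 1.85, -1.24, 0.8, 1.0]), (1, [1.39, 
[... 2362 characters left out ...]
0, [-0.28, 1.07, 0.39, 1.23, 0.59, 1.56, 2.43]), (1, [-0.53, 1.25, 0.88, 1.25, 0.18, 1.43, -0.48])]
25 0.62 -0.27 270 [(0, [-0.46, 0.85, 0.42, 1.7, 0.94, 1.1, 2.35]), (1, [-0.85, 1.17, 1.01, 1.73, 0.31, 0.81, -0.4])]
25 0.62 -0.27 300 [(0, [-0.62, 0.72, 0.57, 2.1, 1.59, 0.7, 1.98]), (1, [-0.45, 0.66, 0.38, 2.09, 1.64, 0.81, -1.13])]
25 0.62 -0.27 330 [(0, [-0.31, 0.6, 0.47, 2.33, 2.76, 0.79, 1.41]), (1, [0.26, 0.51, -0.12, 2.3, 2.65, 0.86, -1.34])]
drtip [ 0.613 -0.311  0.008]
drend [ 0.56  -0.464  0.008]
mk1 [ 0.514 -0.386  0.008]
mk2 [ 0.436 -0.483  0.008]
wr1 [ 0.27  -0.453  0.008]
wr2 [ 0.375 -0.412  0.008]
dish [ 0.704 -0.238  0.008]
pl1 [ 0.384 -0.168  0.008]
pl2 [ 0.419 -0.169  0.008]
```

```bash
cat > s2.py <<'E'
from feas import *
from scipy.spatial.transform import Slerp
from workcell import sensors
o=sensors.get_obs(); qc=o['joint_pos']
def run(qs,x0,T0,x1,T1,n=10):
    sl=Slerp([0,1],R.from_matrix([T0,T1])); q=qs; tr=[]; worst=0
    for t in np.linspace(0,1,n+1)[1:]:
        q2,e,r=ik(x0+(x1-x0)*t,sl(t).as_matrix(),qs=q,n=1); worst=max(worst,e,r*.1); q=q2
        tr.append(q)
    tr=np.array(tr); return q,worst,tr.min(0).round(2),tr.max(0).round(2)
a=np.radians(20)
T0=R.from_quat(o['ee_rot']).as_matrix()
xa=np.array([.395,-.282,.2]);Ta=pose(167,0,0,0)
qa,w,_,_=run(qc,o['position'],T0,xa,Ta); print('hover',qa.round(2),w)
xb=np.array([.387,-.28,.03])
for adeg in (15,20,25,30):
  a=np.radians(adeg)
  qb,w,mn,mx=run(qa,xa,Ta,xb,pose(167,a,0,0)); print(adeg,'lying',qb.round(2),w)
  xc=np.array([.45,-.29,.15]); 
  for kn in (205,215,225,240):
    qd,w1,mn,mx=run(qb,xb,pose(167,a,0,0),xc,pose(kn,a,0,0))
    qe,w2,mn2,mx2=run(qd,xc,pose(kn,a,0,0),np.array([.5,-.3,.10]),pose(kn,a,1,0))
    qe,w3,_,_=run(qe,np.array([.5,-.3,.10]),pose(kn,a,1,0),np.array([.5,-.3,.038]),pose(kn,a,1,0))
    print('  ',kn,qd.round(2),round(w1,4),qe.round(2),round(w2,4),round(w3,4),mn2,mx2)
E
timeout 500 python3 s2.py
```

```text
hover [-0.16  0.05  0.71  1.92 -0.03  1.19  1.91] 1.0255327180520806e-07
15 lying [-0.03  0.15  0.67  2.28 -0.39  0.53  2.28] 2.068493487666596e-07
   205 [ 1.49  0.28 -0.96  1.89  0.01  0.95  2.57] 0.0 [0.01 1.22 0.27 1.05 0.47 1.99 2.2 ] 0.0 0.0 [-0.    0.33 -0.9   1.08  0.2   1.06  1.94] [1.32 1.12 0.29 1.81 0.81 2.03 2.37]
   215 [ 1.69  0.46 -1.25  1.84  0.24  1.03  2.57] 0.0 [ 0.14  1.13 -0.08  1.17  0.79  1.99  2.09] 0.0 0.0 [ 0.14  0.46 -1.16  1.2   0.37  1.13  1.98] [ 1.51  1.04 -0.07  1.79  0.97  2.03  2.42]
   225 [ 1.75  0.67 -1.44  1.8   0.47  1.16  2.57] 0.0 [ 0.24  1.09 -0.32  1.3   1.03  1.99  2.04] 0.0 0.0 [ 0.25  0.6  -1.36  1.33  0.55  1.22  2.02] [ 1.6   0.99 -0.33  1.77  1.12  2.03  2.47]
   240 [ 1.61  0.77 -1.44  1.72  0.61  1.32  2.57] 0.0155 [ 0.38  1.06 -0.59  1.5   1.33  2.    2.  ] 0.0063 0.0 [ 0.4   0.67 -1.44  1.53  0.69  1.34  2.07] [ 1.57  0.96 -0.61  1.74  1.34  2.03  2.57]
20 lying [-0.02  0.11  0.67  2.35 -0.51  0.43  2.42] 4.3633054087112975e-07
   205 [ 1.74  0.37 -1.2   1.91  0.05  0.91  2.57] 0.0 [0.12 1.14 0.06 1.08 0.57 1.98 2.1 ] 0.0 0.0 [ 0.
[... 1710 characters left out ...]
.95] 0.0 0.0 [ 0.38  0.47 -1.35  1.16  0.22  0.91  1.89] [ 1.82  0.98 -0.37  1.91  0.88  2.03  2.44]
   215 [ 1.9   0.7  -1.44  1.87  0.29  0.98  2.57] 0.0058 [ 0.47  1.05 -0.57  1.26  0.98  1.97  1.95] 0.0 0.0 [ 0.48  0.56 -1.41  1.27  0.34  1.01  1.96] [ 1.82  0.96 -0.59  1.86  0.98  2.03  2.53]
   225 [ 1.8   0.79 -1.44  1.78  0.39  1.12  2.57] 0.0138 [ 0.54  1.05 -0.73  1.38  1.17  1.97  1.97] 0.0042 0.0 [ 0.56  0.63 -1.44  1.39  0.45  1.14  2.02] [ 1.77  0.96 -0.76  1.79  1.14  2.03  2.57]
   240 [ 1.67  0.87 -1.44  1.68  0.5   1.31  2.57] 0.0286 [ 0.6   1.01 -0.84  1.57  1.35  1.91  2.03] 0.0199 0.0 [ 0.63  0.7  -1.44  1.58  0.58  1.31  2.09] [ 1.63  0.91 -0.88  1.73  1.31  1.95  2.57]
```

```bash
cat > s3.py <<'E'
from s2 import run
from feas import *
from workcell import sensors
o=sensors.get_obs(); qc=o['joint_pos']; T0=R.from_quat(o['ee_rot']).as_matrix()
xa=np.array([.395,-.282,.2]);Ta=pose(167,0,0,0);qa,w,_,_=run(qc,o['position'],T0,xa,Ta)
xb=np.array([.387,-.28,.03])
for adeg in (15,20,25):
  a=np.radians(adeg); TL=pose(167,a,0,0)
  qb,w,mn,mx=run(qa,xa,Ta,xb,TL)
  xc=np.array([.46,-.28,.16]); qd,w1,_,_=run(qb,xb,TL,xc,TL)
  for kn in (200,210,220):
    TS=pose(kn,a,1,0); x2=np.array([.5,-.3,.12])
    qe,w2,mn,mx=run(qd,xc,TL,x2,TS,16); qf,w3,_,_=run(qe,x2,TS,np.array([.5,-.3,.038]),TS)
    print(adeg,kn,np.degrees(R.from_matrix(TS@TL.T).magnitude()).round(0),(R.from_matrix(TS@TL.T).as_rotvec()).round(3),qd.round(2),round(w1,4),qf.round(2),round(w2,4),round(w3,4),mn,mx)
E
sed -i 's/^a=np.radians(20)$/if __name__!="__main__": raise SystemExit/' s2.py; python3 - <<'E'
t=open('s2.py').read().split('if __name__!=')[0]; open('s2.py','w').write(t)
E
timeout 500 python3 s3.py
```

```text
15 200 95.0 [-0.097  1.586  0.451] [-0.14  0.03  0.67  2.04 -0.13  0.83  1.95] 0.0 [-0.11  1.32  0.62  1.    0.19  1.98  2.34] 0.0 0.0 [-0.15  0.11  0.59  1.05 -0.12  0.92  1.95] [-0.11  1.21  0.67  1.97  0.24  2.03  2.4 ]
15 210 98.0 [-0.237  1.584  0.587] [-0.14  0.03  0.67  2.04 -0.13  0.83  1.95] 0.0 [-0.17  1.25  0.54  1.13  0.33  1.85  2.33] 0.0 0.0 [-0.2   0.11  0.58  1.18 -0.11  0.92  1.95] [-0.15  1.13  0.66  1.97  0.37  1.9   2.4 ]
15 220 101.0 [-0.378  1.573  0.722] [-0.14  0.03  0.67  2.04 -0.13  0.83  1.95] 0.0 [-0.26  1.18  0.53  1.27  0.42  1.71  2.34] 0.0 0.0 [-0.28  0.1   0.57  1.31 -0.1   0.91  1.95] [-0.15  1.06  0.66  1.97  0.46  1.77  2.41]
20 200 95.0 [-0.097  1.586  0.451] [-0.11 -0.03  0.64  2.1  -0.13  0.73  1.96] 0.0 [-0.08  1.24  0.53  1.05  0.21  1.93  2.28] 0.0 0.0 [-0.13  0.05  0.56  1.08 -0.11  0.83  1.95] [-0.1   1.13  0.64  2.03  0.26  1.99  2.35]
20 210 98.0 [-0.237  1.584  0.587] [-0.11 -0.03  0.64  2.1  -0.13  0.73  1.96] 0.0 [-0.16  1.18  0.52  1.18  0.31  1.8   2.32] 0.0 0.0 [-0.19  0.04  0.56  1.21 -0.1   0.82  1.95] [-0.13  1.07  0.64  2.04  0.
[... 174 characters left out ...]
34 -0.09  0.82  1.95] [-0.13  1.    0.63  2.04  0.45  1.73  2.4 ]
25 200 95.0 [-0.097  1.586  0.451] [ 0.35 -0.04  0.19  2.15 -0.21  0.63  2.04] 0.0 [0.08 1.13 0.2  1.08 0.4  1.92 2.13] 0.0 0.0 [ 0.07  0.01  0.17  1.1  -0.12  0.72  1.89] [0.33 1.01 0.22 2.08 0.43 2.   2.18]
25 210 98.0 [-0.237  1.584  0.587] [ 0.35 -0.04  0.19  2.15 -0.21  0.63  2.04] 0.0 [0.03 1.06 0.19 1.2  0.5  1.82 2.17] 0.0 0.0 [ 0.02  0.01  0.16  1.22 -0.12  0.72  1.9 ] [0.33 0.95 0.2  2.08 0.53 1.89 2.23]
25 220 101.0 [-0.378  1.573  0.722] [ 0.35 -0.04  0.19  2.15 -0.21  0.63  2.04] 0.0 [-0.02  1.    0.16  1.33  0.61  1.71  2.19] 0.0 0.0 [-0.03  0.    0.15  1.34 -0.11  0.72  1.91] [0.33 0.88 0.18 2.08 0.63 1.78 2.26]
```

```bash
python3 -m jog '[[[-0.02,-0.02,0],[0,0,0.17],100],[[-0.02,-0.02,0],[0,0,0.17],100],[[-0.02,-0.02,0],[0,0,0.17],100],[[-0.02,-0.02,0],[0,0,0.17],100],[[-0.02,-0.02,0],[0,0,0.17],100]]' ; python3 -m jog '[[[0,-0.02,0],[0,0,0.16],100],[[0,-0.01,0],[0,0,0.16],100],[[0,0,0],[0,0,0],100],[[0,0,0],[0,0,0],100]]'; python3 - <<'E'
from h import *
st(); im,d,m=snap('wrist','w7')
E
```

```text
clock: 9.78
position: [0.4186, -0.2433, 0.2365]
ee_rot: [0.255, 0.967, 0.005, 0.003]
ft_force: [1.0, 0.1, 0.4]
grip_width: 0.998
clock: 10.28
position: [0.4171, -0.2747, 0.2364]
ee_rot: [0.096, 0.995, 0.006, 0.002]
ft_force: [0.6, -0.5, 0.5]
grip_width: 0.999
t 10.28 p [ 0.4171 -0.2747  0.2364] psi 79.02 z [ 0.005  0.011 -1.   ] fix [-0.1849  0.1451] F [ 0.6 -0.5  0.5] g 0.999 j [-0.19  0.05  0.72  1.84 -0.05  1.27  1.92]
```

View pics/w7.png

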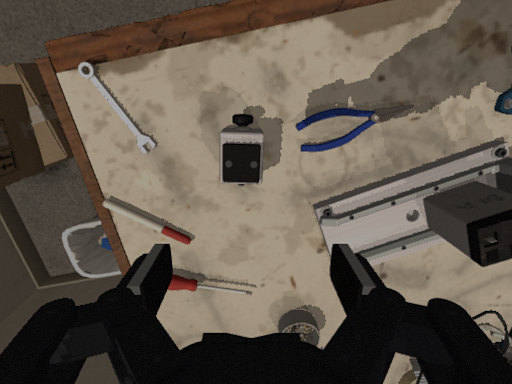

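The backstop is clear in the wrist view: nose pad at (241,163), knob at (242,119) and drop pin at (241,184). I'll measure its pose.

```bash
python3 - <<'E'
from h import *
im,d,K,V=load('w7'); P=cloud(d,K,V); g=im.max(-1)
A=(d>0)&(P[...,0]>.32)&(P[...,0]<.47)&(P[...,1]>-.35)&(P[...,1]<-.21)
for nm,m in dict(nose=A&(P[...,2]>.053)&(P[...,2]<.064)&(g<90),top=A&(P[...,2]>.044)&(P[...,2]<.064),knob=A&(P[...,2]>.015)&(P[...,2]<.043)&(g<60)).items():
    n,l,s,c=cv2.connectedComponentsWithStats(m.astype(np.uint8)); i=1+s[1:,4].argmax(); q=P[l==i]
    (cc,sz,a)=cv2.minAreaRect((q[:,:2]*1000).astype(np.float32)); print(nm,s[i],np.round(cc,1),np.round(sz,1),round(a,2),np.median(q[:,2]).round(4))
m=A&(P[...,2]>.005)&(P[...,2]<.043)&(P[...,0]>.425); print(P[m][:5].round(3), m.sum())
for uv in ((302,149),(300,126),(188,238),(252,290)): print(P[uv[1],uv[0]].round(3))
E
```

```text
nose [ 223  144   38   39 1404] [ 403.9 -281.4] [40.7 43.4] 77.19 0.0585
top [ 219  131   45   53 2246] [ 400.4 -281.3] [50.1 60.1] 77.27 0.0579
knob [233 114  20  16 229] [ 361.1 -272.4] [24.6 16.4] 87.71 0.0349
[[ 0.436 -0.293  0.029]
 [ 0.436 -0.291  0.028]
 [ 0.435 -0.29   0.031]
 [ 0.436 -0.289  0.03 ]
 [ 0.436 -0.288  0.03 ]] 11
[ 0.411 -0.205  0.01 ]
[ 0.382 -0.204  0.011]
[ 0.507 -0.381  0.008]
[ 0.618 -0.309  0.001]
```

```bash
python3 -m jog '[[[-0.01,-0.005,-0.03],[-0.05,-0.165,-0.03],100],[[-0.015,0,-0.03],[-0.04,-0.165,0],100],[[0,0,-0.04],[0,0,0],100],[[0,0,0],[0,0,0],100]]'; cat >> h.py <<'E'
def tgt(kn,a,stand,x):
    from feas import pose
    T=pose(kn,np.radians(a),stand,0); o=st(); m=R.from_quat(o['ee_rot']).as_matrix()
    print('dpos',(np.array(x)-o['position']).round(4),'drot',R.from_matrix(T@m.T).as_rotvec().round(4))
E
python3 - <<'E'
from h import *
tgt(167.2,20,0,[.3926,-.2795,.03])
E
```

```text
clock: 10.82
position: [0.3931, -0.2767, 0.1357]
ee_rot: [0.112, 0.977, -0.021, 0.178]
ft_force: [-0.2, -0.4, 0.1]
grip_width: 0.998
t 10.82 p [ 0.3931 -0.2767  0.1357] psi 76.9 z [ 0.343 -0.08  -0.936] fix [-0.1826  0.1691] F [-0.2 -0.4  0.1] g 0.998 j [-0.2  -0.18  0.77  2.26  0.01  0.67  1.92]
dpos [-0.0005 -0.0028 -0.1057] drot [0.003  0.0101 0.0053]
```

```bash
python3 -m jog '[[[0,-0.002,-0.035],[0,0,0],100],[[0,0,-0.035],[0,0,0],100],[[0,0,-0.02],[0,0,0],100],[[0,0,0],[0,0,0],100]]'; 
python3 - <<'E'
from h import *
tgt(167.2,20,0,[.3926,-.2795,.03])
E
```

```text
clock: 11.32
position: [0.3997, -0.2791, 0.0493]
ee_rot: [0.111, 0.977, -0.021, 0.18]
ft_force: [0.4, -0.3, 0.5]
grip_width: 0.999
t 11.32 p [ 0.3997 -0.2791  0.0493] psi 76.99 z [ 0.347 -0.08  -0.934] fix [-0.1862  0.163 ] F [ 0.4 -0.3  0.5] g 0.999 j [-0.28  0.1   0.92  2.32 -0.5   0.47  2.39]
dpos [-0.0071 -0.0004 -0.0193] drot [0.0035 0.0145 0.0037]
```

```bash
python3 -m jog '[[[-0.007,0,-0.008],[0.003,0.02,0.003],100],[[0,0,-0.009],[0,0.02,0],100],[[0,0,0],[0,0,0],100]]'; 
python3 - <<'E'
from h import *
tgt(167.2,18,0,[.3926,-.2795,.03])
E
```

```text
clock: 11.7
position: [0.395, -0.2795, 0.0348]
ee_rot: [0.109, 0.981, -0.02, 0.161]
ft_force: [0.0, -0.4, 0.3]
grip_width: 1.002
t 11.7 p [ 0.395  -0.2795  0.0348] psi 77.27 z [ 0.311 -0.075 -0.948] fix [-0.1857  0.1677] F [ 0.  -0.4  0.3] g 1.002 j [-0.25  0.16  0.9   2.31 -0.55  0.49  2.43]
dpos [-0.0024 -0.     -0.0048] drot [ 0.0072  0.0096 -0.0013]
```

```bash
python3 -m jog '[[[-0.002,0,-0.004],[0.005,0.008,0],80],[[0,0,0],[0,0,0],50],[[0,0,0],[0,0,0],40],[[0,0,0],[0,0,0],40],[[0,0,0],[0,0,0],40]]' 80; 
python3 - <<'E'
from h import *
tgt(167.2,18,0,[.3926,-.2795,.03])
E
```

```text
clock: 12.32
position: [0.3934, -0.2795, 0.032]
ee_rot: [0.109, 0.981, -0.017, 0.157]
ft_force: [1.3, -0.7, -2.6]
grip_width: 0.579
t 12.32 p [ 0.3934 -0.2795  0.032 ] psi 77.28 z [ 0.305 -0.069 -0.95 ] fix [-0.1854  0.1694] F [ 1.3 -0.7 -2.6] g 0.579 j [-0.24  0.17  0.9   2.31 -0.57  0.49  2.45]
dpos [-0.0008 -0.     -0.002 ] drot [ 0.0007  0.0035 -0.0013]
```

```bash
python3 -m jog '[[[0.01,0,0.04],[0,0,0],40],[[0.02,0,0.05],[0,0,0],40],[[0.03,0,0.04],[0,0,0],40],[[0.01,0,0],[0,0,0],40],[[0,0,0],[0,0,0],40]]'; 
python3 - <<'E'
from h import *
tgt(213,18,1,[.5,-.30,.12])
o=sensors.get_obs()
from s2 import run
from feas import pose
print(run(o['joint_pos'],o['position'],R.from_quat(o['ee_rot']).as_matrix(),np.array([.5,-.3,.12]),pose(213,np.radians(18),1,0),14))
E
```

```text
clock: 12.95
position: [0.4604, -0.2784, 0.163]
ee_rot: [0.111, 0.982, -0.017, 0.153]
ft_force: [-0.0, 1.2, -4.3]
grip_width: 0.578
t 12.95 p [ 0.4604 -0.2784  0.163 ] psi 77.08 z [ 0.297 -0.067 -0.953] fix [-0.1963  0.1031] F [-0.   1.2 -4.3] g 0.578 j [-0.51 -0.02  1.04  2.08 -0.1   0.78  1.94]
dpos [ 0.0396 -0.0216 -0.043 ] drot [-0.2801  1.576   0.6285]
(array([-0.32530616,  1.15374647,  0.78082295,  1.24409861,  0.23915879,
        1.78671272,  2.50623749]), np.float64(2.0556652738264042e-07), array([-0.49,  0.09,  0.78,  1.24, -0.17,  0.88,  2.  ]), array([-0.32,  1.15,  1.02,  2.01,  0.24,  1.79,  2.51]))
```

```bash
python3 -m jog '[[[0.004,-0.002,0],[-0.028,0.158,0.063],40],[[0.004,-0.002,0],[-0.028,0.158,0.063],40],[[0.004,-0.002,0],[-0.028,0.158,0.063],40],[[0.004,-0.002,0],[-0.028,0.158,0.063],40],[[0.004,-0.002,0],[-0.028,0.158,0.063],40]]'; 
python3 - <<'E'
from h import *
o=sensors.get_obs()
from s2 import run
from feas import pose
for kn in (200,207,213,220):
    tgt(kn,18,1,[.5,-.30,.12])
    print(kn,run(o['joint_pos'],o['position'],R.from_quat(o['ee_rot']).as_matrix(),np.array([.5,-.3,.12]),pose(kn,np.radians(18),1,0),14))
E
```

```text
clock: 13.58
position: [0.4748, -0.2904, 0.1617]
ee_rot: [-0.064, 0.964, -0.101, -0.238]
ft_force: [-0.1, -0.6, -4.0]
grip_width: 0.575
t 13.57 p [ 0.4748 -0.2904  0.1617] psi 100.05 z [-0.446 -0.225 -0.866] fix [-0.2106  0.0912] F [-0.1 -0.6 -4. ] g 0.575 j [-0.37  0.67  0.93  1.56 -0.09  1.45  2.25]
dpos [ 0.0252 -0.0096 -0.0417] drot [-0.0454  0.7706  0.1028]
200 (array([-0.2066784 ,  1.2378098 ,  0.81249445,  1.07693877,  0.1135486 ,
        1.97452485,  2.47799394]), np.float64(4.8398150520451377e-08), array([-0.35,  0.72,  0.81,  1.08, -0.09,  1.49,  2.26]), array([-0.21,  1.24,  0.91,  1.52,  0.11,  1.97,  2.48]))
t 13.57 p [ 0.4748 -0.2904  0.1617] psi 100.05 z [-0.446 -0.225 -0.866] fix [-0.2106  0.0912] F [-0.1 -0.6 -4. ] g 0.575 j [-0.37  0.67  0.93  1.56 -0.09  1.45  2.25]
dpos [ 0.0252 -0.0096 -0.0417] drot [-0.0925  0.7677  0.2189]
207 (array([-0.2782052 ,  1.20090396,  0.81171843,  1.16628915,  0.1697326 ,
        1.87129654,  2.50626524]), np.float64(4.2382196048636974e-08), array([-0.36,  0.71,  0.81,  1.17, -0.08,  1.49,  2.26]), array([-0.28,  1.2 ,  0.91,  1.53,  
[... 306 characters left out ...]
4563758,  0.2168549 ,
        1.78076001,  2.52328875]), np.float64(3.722290475729651e-08), array([-0.36,  0.71,  0.81,  1.25, -0.08,  1.48,  2.26]), array([-0.33,  1.17,  0.91,  1.53,  0.22,  1.78,  2.52]))
t 13.57 p [ 0.4748 -0.2904  0.1617] psi 100.05 z [-0.446 -0.225 -0.866] fix [-0.2106  0.0912] F [-0.1 -0.6 -4. ] g 0.575 j [-0.37  0.67  0.93  1.56 -0.09  1.45  2.25]
dpos [ 0.0252 -0.0096 -0.0417] drot [-0.1799  0.757   0.4342]
220 (array([-0.41019255,  1.12728074,  0.81187784,  1.34062304,  0.27201505,
        1.67352204,  2.53546141]), np.float64(3.1390269650644303e-08), array([-0.41,  0.71,  0.81,  1.34, -0.07,  1.48,  2.26]), array([-0.37,  1.13,  0.91,  1.54,  0.27,  1.67,  2.54]))
```

```bash
python3 -m jog '[[[0.005,-0.001,-0.002],[-0.016,0.154,0.037],40],[[0.005,-0.001,-0.002],[-0.016,0.154,0.037],40],[[0.005,-0.001,-0.002],[-0.016,0.154,0.037],40],[[0.005,-0.001,-0.002],[-0.016,0.154,0.037],40],[[0.005,-0.001,-0.002],[-0.016,0.154,0.037],40]]'; 
python3 - <<'E'
from h import *
tgt(205,18,1,[.5,-.30,.07])
im,d,m=snap('side','s8');im2,_,_=snap('scene','c8')
a=cv2.resize(im[100:300,150:350,::-1],None,fx=2,fy=2,interpolation=cv2.INTER_CUBIC)
b=cv2.resize(im2[130:330,230:430,::-1],None,fx=2,fy=2,interpolation=cv2.INTER_CUBIC)
cv2.imwrite('pics/s8c.png',np.hstack([a,b]))
E
```

```text
clock: 14.2
position: [0.5002, -0.2965, 0.1475]
ee_rot: [-0.178, 0.782, -0.128, -0.584]
ft_force: [-0.2, -1.2, -4.1]
grip_width: 0.571
t 14.2 p [ 0.5002 -0.2965  0.1475] psi 115.26 z [-0.868 -0.407 -0.285] fix [-0.2211  0.0672] F [-0.2 -1.2 -4.1] g 0.571 j [-0.26  1.18  0.81  1.15  0.2   1.93  2.53]
dpos [-0.0002 -0.0035 -0.0775] drot [ 0.0036 -0.0264 -0.0047]
```

View pics/s8c.png

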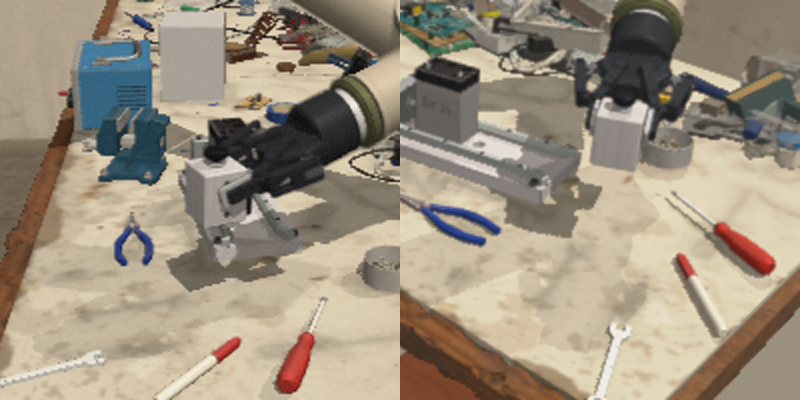

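```bash
python3 - <<'E'
from h import *
im,d,K,V=load('side0'); P=cloud(d,K,V); m=(P[...,0]>.65)&(P[...,0]<.75)&(P[...,1]>-.29)&(P[...,1]<-.19)&(d>0); print('dish zmax',P[m][:,2].max())
E
python3 -m jog '[[[-0.008,-0.002,-0.03],[0.003,-0.026,-0.005],40],[[-0.006,0,-0.03],[0,0,0],40],[[0,0,-0.02],[0,0,0],40],[[0,0,0],[0,0,0],40]]'; 
python3 - <<'E'
from h import *
tgt(205,18.2,1,[.485,-.30,.0372])
E
```

```text
dish zmax 0.047538226536239625
clock: 14.8
position: [0.4849, -0.2983, 0.061]
ee_rot: [-0.174, 0.792, -0.127, -0.571]
ft_force: [-0.1, -0.1, -4.1]
grip_width: 0.575
t 14.8 p [ 0.4849 -0.2983  0.061 ] psi 114.88 z [-0.861 -0.4   -0.315] fix [-0.2202  0.0826] F [-0.1 -0.1 -4.1] g 0.575 j [-0.25  1.25  0.77  1.19  0.13  1.83  2.43]
dpos [ 0.0001 -0.0017 -0.0238] drot [0.0003 0.0037 0.0021]
```

```bash
python3 -m jog '[[[0,0,-0.01],[0,0.003,0.002],40],[[0,0,-0.008],[0,0,0],40],[[0,0,0],[0,0,0],40]]'; 
python3 - <<'E'
from h import *
tgt(205,18.2,1,[.485,-.30,.0372])
im,d,m=snap('side','s9');im2,_,_=snap('scene','c9')
a=cv2.resize(im[170:300,170:300,::-1],None,fx=3,fy=3,interpolation=cv2.INTER_CUBIC)
b=cv2.resize(im2[160:290,280:410,::-1],None,fx=3,fy=3,interpolation=cv2.INTER_CUBIC)
cv2.imwrite('pics/s9c.png',np.hstack([a,b]))
E
```

```text
clock: 15.18
position: [0.486, -0.2987, 0.0439]
ee_rot: [-0.175, 0.792, -0.128, -0.571]
ft_force: [-0.8, -0.6, -3.6]
grip_width: 0.571
t 15.18 p [ 0.486  -0.2987  0.0439] psi 115.02 z [-0.86  -0.402 -0.314] fix [-0.2207  0.0815] F [-0.8 -0.6 -3.6] g 0.571 j [-0.25  1.27  0.76  1.18  0.12  1.82  2.42]
dpos [-0.001  -0.0013 -0.0067] drot [ 0.0019  0.003  -0.0004]
```

View pics/s9c.png

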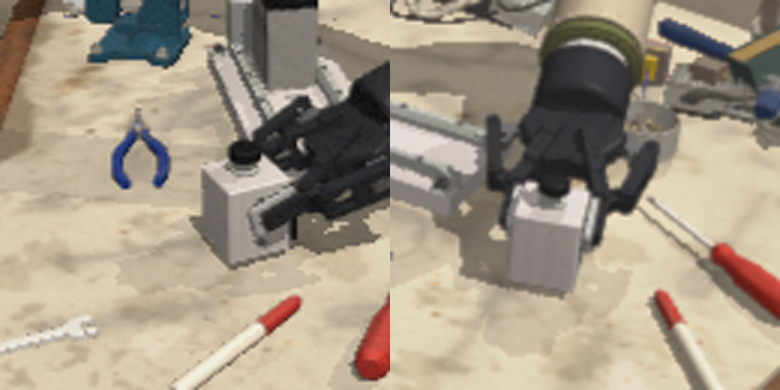

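Both views show the backstop hanging upright just above the worktop, knob at (243,150) in the left crop. I'll go on down.

```bash
python3 -m jog '[[[-0.001,0,-0.006],[0,0.002,0],40],[[0,0,0],[0,0,0],40]]'; 
python3 -c "
from h import *
tgt(205,18.2,1,[.485,-.30,.0372])"; python3 -m jog '[[[0,0,-0.003],[0,0,0],40],[[0,0,0],[0,0,0],40]]'; 
python3 -c "
from h import *
tgt(205,18.2,1,[.485,-.30,.0372])"
```

```text
clock: 15.52
position: [0.4854, -0.2988, 0.0387]
ee_rot: [-0.175, 0.791, -0.128, -0.572]
ft_force: [-1.0, 0.3, -4.0]
grip_width: 0.574
t 15.53 p [ 0.4854 -0.2988  0.0387] psi 115.04 z [-0.86  -0.403 -0.313] fix [-0.2208  0.0822] F [-1.   0.3 -4. ] g 0.574 j [-0.25  1.28  0.76  1.18  0.11  1.81  2.42]
dpos [-0.0004 -0.0012 -0.0015] drot [ 0.0027  0.0023 -0.0006]
clock: 15.78
position: [0.4857, -0.2989, 0.038]
ee_rot: [-0.174, 0.791, -0.129, -0.573]
ft_force: [-1.5, 1.0, -3.3]
grip_width: 0.572
t 15.78 p [ 0.4857 -0.2989  0.038 ] psi 114.99 z [-0.861 -0.403 -0.311] fix [-0.2209  0.082 ] F [-1.5  1.  -3.3] g 0.572 j [-0.25  1.28  0.76  1.17  0.11  1.82  2.41]
dpos [-0.0007 -0.0011 -0.0008] drot [0.0055 0.0009 0.0002]
```

```bash
python3 -m jog '[[[0,0,-0.004],[0,0,0],40],[[0,0,0],[0,0,0],40]]'; 
python3 -c "
from h import *
tgt(205,18.2,1,[.485,-.30,.0372])"; python3 -m jog '[[[0,0,-0.002],[0,0,0],40],[[0,0,0],[0,0,0],40]]'; 
python3 -c "
from h import *
tgt(205,18.2,1,[.485,-.30,.0372])"
```

```text
clock: 16.02
position: [0.4859, -0.2989, 0.0382]
ee_rot: [-0.172, 0.79, -0.13, -0.574]
ft_force: [-0.5, 1.4, -4.6]
grip_width: 0.579
t 16.02 p [ 0.4859 -0.2989  0.0382] psi 114.88 z [-0.862 -0.403 -0.306] fix [-0.2209  0.0818] F [-0.5  1.4 -4.6] g 0.579 j [-0.24  1.29  0.76  1.17  0.11  1.82  2.41]
dpos [-0.0009 -0.0011 -0.001 ] drot [ 0.0103 -0.0021  0.0021]
clock: 16.27
position: [0.486, -0.2989, 0.038]
ee_rot: [-0.171, 0.789, -0.131, -0.575]
ft_force: [0.8, 1.9, -1.9]
grip_width: 0.576
t 16.27 p [ 0.486  -0.2989  0.038 ] psi 114.83 z [-0.863 -0.403 -0.305] fix [-0.2209  0.0816] F [ 0.8  1.9 -1.9] g 0.576 j [-0.24  1.29  0.76  1.17  0.11  1.82  2.41]
dpos [-0.001  -0.0011 -0.0008] drot [ 0.0123 -0.0031  0.003 ]
```

```bash
python3 -m jog '[[[0,0,0],[0,0,0],65],[[0,0,0],[0,0,0],80],[[0,0,0],[0,0,0],100],[[0,0,0],[0,0,0],100],[[0,0,0],[0,0,0],100]]'; 
python3 - <<'E'
from h import *
st()
im,d,m=snap('side','s10');im2,_,_=snap('scene','c10')
a=cv2.resize(im[170:300,170:300,::-1],None,fx=3,fy=3,interpolation=cv2.INTER_CUBIC)
b=cv2.resize(im2[160:290,280:410,::-1],None,fx=3,fy=3,interpolation=cv2.INTER_CUBIC)
cv2.imwrite('pics/s10c.png',np.hstack([a,b]))
E
```

```text
clock: 16.9
position: [0.4857, -0.2996, 0.0374]
ee_rot: [-0.171, 0.789, -0.131, -0.575]
ft_force: [-0.5, 0.3, 0.0]
grip_width: 1.002
t 16.9 p [ 0.4857 -0.2996  0.0374] psi 114.85 z [-0.863 -0.403 -0.304] fix [-0.2215  0.082 ] F [-0.5  0.3  0. ] g 1.002 j [-0.24  1.29  0.76  1.17  0.11  1.82  2.41]
```

View pics/s10c.png

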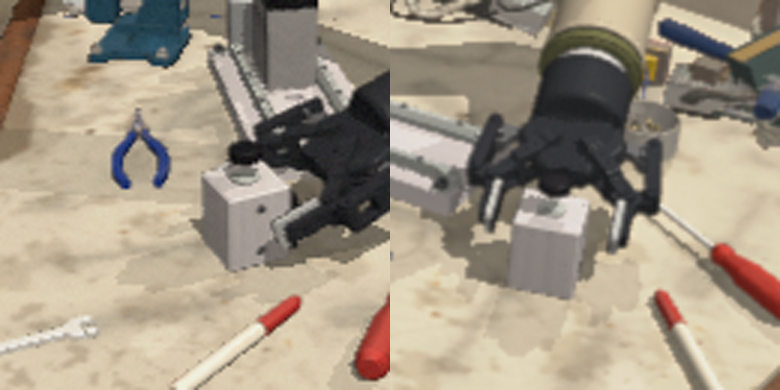

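Both views show the backstop standing alone, knob at (243,150) in the left crop and fingers clear. I'll back out along the tool axis and then rise.

```bash
python3 -m jog '[[[0.03,0.014,0.010],[0,0,0],100],[[0.043,0.02,0.016],[0,0,0],100],[[0.04,0.018,0.04],[0,0,0],100],[[0,0,0.05],[0.076,-0.163,0],100],[[0,0,0.05],[0.076,-0.163,0],100]]'; python3 -m jog '[[[-0.01,0,0.03],[0.076,-0.163,0],100],[[-0.02,0,0],[0.076,-0.163,0],100],[[-0.02,0,0],[0.076,-0.163,0],100],[[-0.02,0,0],[0.076,-0.163,0],100],[[-0.02,0,0],[0.076,-0.163,0],100]]'
python3 - <<'E'
from h import *
st()
im,d,m=snap('side','s11')
E
```

```text
clock: 17.62
position: [0.5705, -0.2548, 0.1717]
ee_rot: [-0.198, 0.873, -0.099, -0.435]
ft_force: [1.4, -1.1, 2.0]
grip_width: 0.999
clock: 18.25
position: [0.4825, -0.2558, 0.2069]
ee_rot: [-0.218, 0.976, -0.009, 0.001]
ft_force: [-0.7, -2.2, 0.9]
grip_width: 0.996
t 18.25 p [ 0.4825 -0.2558  0.2069] psi 115.22 z [ 0.005 -0.017 -1.   ] fix [-0.1779  0.0774] F [-0.7 -2.2  0.9] g 0.996 j [-0.42  0.24  0.94  1.78 -0.2   1.21  2.59]
```

View pics/s11.png

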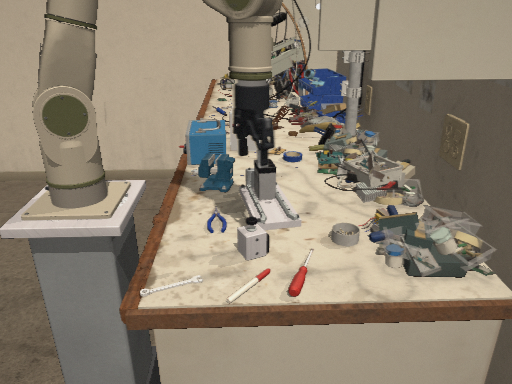

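The side view shows the backstop standing upright at (255,240), and the marker and driver have not moved. Joint 7 is near its limit, so I'll unwind it.

```bash
for i in 1 2; do python3 -m jog '[[[0,0,0.01],[0,0,-0.18],100],[[0,0,0.01],[0,0,-0.18],100],[[0,0,0],[0,0,-0.18],100],[[0,0,0],[0,0,-0.18],100],[[0,0,0],[0,0,-0.18],100]]'; done; python3 -c "
from h import *
st()"
```

```text
clock: 18.92
position: [0.4727, -0.2601, 0.2313]
ee_rot: [0.247, 0.969, -0.006, 0.008]
ft_force: [0.7, 0.9, 0.2]
grip_width: 0.994
clock: 19.55
position: [0.4716, -0.2603, 0.2524]
ee_rot: [0.656, 0.755, -0.009, 0.003]
ft_force: [-0.7, -0.1, 0.9]
grip_width: 1.004
t 19.55 p [ 0.4716 -0.2603  0.2524] psi 8.03 z [-0.007 -0.017 -1.   ] fix [-0.1804  0.0889] F [-0.7 -0.1  0.9] g 1.004 j [-0.66  0.3   1.29  1.74 -0.28  1.33  0.82]
```

```bash
python3 -m jog '[[[0,0,0],[0,0,-0.18],100],[[0,0,0],[0,0,-0.18],100]]'; python3 -c "
from h import *
st()"; python3 -m jog '[[[0,0,0],[0,0,-0.18],100],[[0,0,0],[0,0,-0.18],100],[[0,0,0],[0,0,-0.18],100]]'; python3 -c "
from h import *
st()"
```

```text
clock: 19.8
position: [0.4713, -0.2603, 0.2525]
ee_rot: [0.784, 0.62, -0.01, 0.001]
ft_force: [-0.5, -0.2, -0.4]
grip_width: 1.0
t 19.8 p [ 0.4713 -0.2603  0.2525] psi -13.32 z [-0.014 -0.013 -1.   ] fix [-0.1803  0.0892] F [-0.5 -0.2 -0.4] g 1.0 j [-0.67  0.33  1.31  1.73 -0.3   1.34  0.47]
clock: 20.18
position: [0.4708, -0.2603, 0.2527]
ee_rot: [0.925, 0.38, -0.01, -0.002]
ft_force: [-0.2, -0.2, 0.0]
grip_width: 0.999
t 20.18 p [ 0.4708 -0.2603  0.2527] psi -45.35 z [-0.021 -0.003 -1.   ] fix [-0.1802  0.0898] F [-0.2 -0.2  0. ] g 0.999 j [-0.66  0.35  1.32  1.72 -0.33  1.36 -0.07]
```

```bash
python3 -m jog '[[[0,0,0],[0.003,-0.021,-0.17],100],[[0,0,0],[0,0,-0.17],100],[[0,0,0],[0,0,0],100]]'; python3 - <<'E'
from h import *
st()
im,d,m=snap('wrist','w12')
E
```

```text
clock: 20.55
position: [0.4703, -0.2605, 0.2529]
ee_rot: [0.977, 0.212, -0.0, -0.001]
ft_force: [0.0, 0.1, -0.5]
grip_width: 0.998
t 20.55 p [ 0.4703 -0.2605  0.2529] psi -65.5 z [-0.001  0.001 -1.   ] fix [-0.1804  0.0903] F [ 0.   0.1 -0.5] g 0.998 j [-0.67  0.32  1.32  1.73 -0.32  1.34 -0.42]
```

View pics/w12.png

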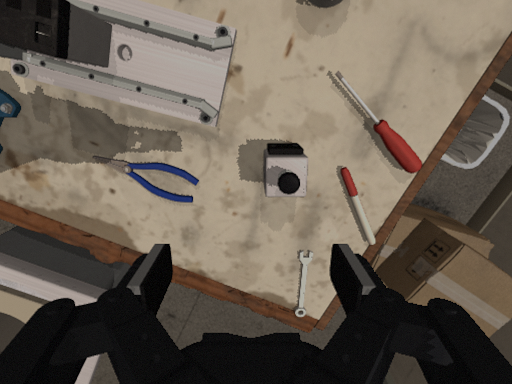

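The wrist view shows the backstop standing at (287,170), knob at (289,184) and nose pad at (285,149).

```bash
python3 - <<'E'
from h import *
im,d,K,V=load('w12'); P=cloud(d,K,V); g=im.max(-1)
A=(d>0)&(P[...,0]>.40)&(P[...,0]<.58)&(P[...,1]>-.37)&(P[...,1]<-.22)
for nm,m in dict(top=A&(P[...,2]>.054)&(P[...,2]<.068),all=A&(P[...,2]>.05),knob=A&(P[...,2]>.076)).items():
    n,l,s,c=cv2.connectedComponentsWithStats(m.astype(np.uint8)); i=1+s[1:,4].argmax(); q=P[l==i]
    (cc,sz,a)=cv2.minAreaRect((q[:,:2]*1000).astype(np.float32)); print(nm,s[i],np.round(cc,1),np.round(sz,1),round(a,2),np.median(q[:,2]).round(4),q[:,2].min().round(4),q[:,2].max().round(4))
E
```

```text
top [ 265  156   43   41 1302] [ 479.8 -302.4] [48.9 50. ] 25.25 0.0604 0.054 0.0645
all [  112   244   400   140 25978] [ 478.6 -270.1] [ 34.  125.7] 24.48 0.3136 0.2468 0.3318
knob [  112   244   400   140 25978] [ 478.6 -270.1] [ 34.  125.7] 24.48 0.3136 0.2468 0.3318
```

```bash
python3 -m jog '[[[0.01,-0.042,-0.03],[0,0,0.013],100],[[0,0,-0.04],[0,0,0],100],[[0,0,-0.04],[0,0,0],100],[[0,0,0],[0,0,0],100]]'; python3 -c "
from h import *
st()"
```

```text
clock: 21.1
position: [0.4817, -0.2986, 0.1436]
ee_rot: [0.973, 0.23, -0.0, -0.0]
ft_force: [-0.3, -0.1, 0.3]
grip_width: 1.002
t 21.1 p [ 0.4817 -0.2986  0.1436] psi -63.44 z [-0.001 -0.    -1.   ] fix [-0.2199  0.0858] F [-0.3 -0.1  0.3] g 1.002 j [-0.4   0.5   1.12  1.79 -0.49  1.16 -0.23]
```

```bash
python3 -m jog '[[[-0.002,-0.004,-0.03],[0,0,-0.023],100],[[0,0,-0.035],[0,0,0],100],[[0,0,0],[0,0,0],100]]'; python3 -c "
from h import *
st()"
```

```text
clock: 21.48
position: [0.4825, -0.3038, 0.0825]
ee_rot: [0.975, 0.222, 0.002, 0.002]
ft_force: [0.3, 0.1, -0.1]
grip_width: 0.999
t 21.48 p [ 0.4825 -0.3038  0.0825] psi -64.3 z [ 0.004 -0.002 -1.   ] fix [-0.2251  0.086 ] F [ 0.3  0.1 -0.1] g 0.999 j [-0.33  0.58  1.04  1.84 -0.57  1.06 -0.19]
```

```bash
python3 -m jog '[[[-0.0025,0.0015,-0.02],[-0.002,0.004,-0.008],100],[[0,0,-0.017],[0,0,0],100],[[0,0,0],[0,0,0],100]]'; python3 -c "
from h import *
st()"
```

```text
clock: 21.85
position: [0.4822, -0.3029, 0.0476]
ee_rot: [0.976, 0.22, 0.001, 0.004]
ft_force: [0.3, 0.4, 0.4]
grip_width: 0.997
t 21.85 p [ 0.4822 -0.3029  0.0476] psi -64.59 z [ 0.004 -0.006 -1.   ] fix [-0.2242  0.086 ] F [0.3 0.4 0.4] g 0.997 j [-0.3   0.62  0.99  1.86 -0.62  1.   -0.17]
```

```bash
python3 -m jog '[[[-0.003,0,-0.004],[0.006,0.004,0],80],[[0,0,0],[0,0,0],50],[[0,0,0],[0,0,0],40],[[0,0,0],[0,0,0],40],[[0,0,0],[0,0,0],40]]' 60; python3 -c "
from h import *
st()"
```

```text
clock: 22.48
position: [0.4795, -0.3033, 0.0445]
ee_rot: [0.975, 0.22, 0.0, 0.0]
ft_force: [0.2, 0.1, -2.0]
grip_width: 0.574
t 22.48 p [ 0.4795 -0.3033  0.0445] psi -64.58 z [ 0.001 -0.    -1.   ] fix [-0.2241  0.0888] F [ 0.2  0.1 -2. ] g 0.574 j [-0.29  0.62  0.99  1.86 -0.62  1.   -0.16]
```

```bash
python3 -m jog '[[[0,0,0.04],[0,0,0],40],[[0,0,0.05],[0,0,0],40],[[0.01,0.01,0.02],[0,0,0.165],40],[[0.01,0.02,0],[0,0,0.165],40],[[0.01,0.02,0],[0,0,0.165],40]]';python3 -c "
from h import *
st()"; python3 -m jog '[[[0.01,0.02,0],[0,0,0.165],40],[[0.01,0.02,0],[0,0,0.165],40],[[0.01,0.02,0],[0,0,0.165],40],[[0.005,0.02,0],[0,0,0.165],40],[[0,0.01,0],[0,0,0.14],40]]';python3 -c "
from h import *
st()"
```

```text
clock: 23.1
position: [0.507, -0.2528, 0.1562]
ee_rot: [0.89, 0.457, -0.002, 0.0]
ft_force: [0.1, 0.1, -4.8]
grip_width: 0.579
t 23.1 p [ 0.507  -0.2528  0.1562] psi -35.67 z [-0.003 -0.003 -1.   ] fix [-0.1793  0.0528] F [ 0.1  0.1 -4.8] g 0.579 j [-0.44  0.43  1.02  1.78 -0.39  1.16  0.08]
clock: 23.72
position: [0.5414, -0.1582, 0.1541]
ee_rot: [0.631, 0.776, -0.003, -0.0]
ft_force: [-0.3, -0.2, -4.6]
grip_width: 0.575
t 23.73 p [ 0.5414 -0.1582  0.1541] psi 11.8 z [-0.005 -0.005 -1.   ] fix [-0.0923  0.0022] F [-0.3 -0.2 -4.6] g 0.575 j [-0.48  0.35  0.82  1.78 -0.28  1.14  0.64]
```

```bash
python3 -m jog '[[[0.002,0.0005,-0.02],[0.005,-0.005,-0.028],40],[[0,0,-0.022],[0,0,0],40],[[0,0,-0.018],[0,0,0],40],[[0,0,0],[0,0,0],40]]';python3 - <<'E'
from h import *
st(); im,d,m=snap('wrist','w13'); cv2.imwrite('pics/w13c.png',cv2.resize(im[60:300,150:370,::-1],None,fx=2.5,fy=2.5,interpolation=cv2.INTER_CUBIC))
E
```

```text
clock: 24.22
position: [0.5422, -0.1561, 0.091]
ee_rot: [0.64, 0.768, 0.0, -0.001]
ft_force: [-0.4, -0.4, -3.7]
grip_width: 0.574
t 24.23 p [ 0.5422 -0.1561  0.091 ] psi 10.37 z [-0.002  0.002 -1.   ] fix [-0.0904  0.001 ] F [-0.4 -0.4 -3.7] g 0.574 j [-0.44  0.44  0.78  1.83 -0.36  1.02  0.67]
```

View pics/w13c.png

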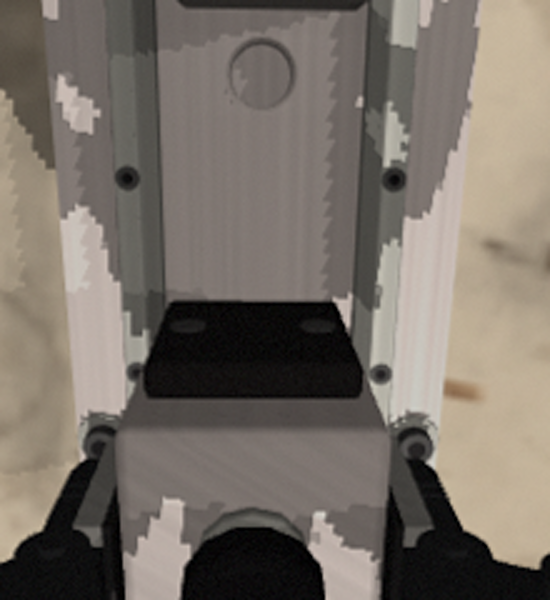

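```bash
python3 - <<'E'
from h import *
im,d,K,V=load('w13'); a=np.radians(100.2);D=np.array([[np.cos(a),np.sin(a)],[-np.sin(a),np.cos(a)]])
print('hole',D@(ray(254.0,88.8,K,V,.018)[:2]-[.5272,-.067]))
# plate far screws / rail end references: rail bolts
P=cloud(d,K,V)
E
python3 -m jog '[[[0.001,0,-0.009],[0,0,-0.003],40],[[0,0,-0.009],[0,0,0],40],[[0,0,0],[0,0,0],40]]';python3 -c "
from h import *
st()"
```

```text
hole [-0.00380966 -0.00074582]
clock: 24.65
position: [0.5447, -0.1567, 0.0741]
ee_rot: [0.642, 0.767, 0.001, 0.0]
ft_force: [0.5, 0.4, -5.1]
grip_width: 0.578
t 24.65 p [ 0.5447 -0.1567  0.0741] psi 10.18 z [ 0.002  0.001 -1.   ] fix [-0.0913 -0.0014] F [ 0.5  0.4 -5.1] g 0.578 j [-0.42  0.46  0.77  1.84 -0.38  0.99  0.68]
```

```bash
python3 -m jog '[[[-0.001,0,-0.007],[0,0,0],40],[[0,0,0],[0,0,0],40]]';python3 -c "
from h import *
st()";python3 -m jog '[[[-0.001,0,-0.005],[0,0,0],40],[[0,0,0],[0,0,0],40]]';python3 -c "
from h import *
st()"
```

```text
clock: 24.9
position: [0.5442, -0.1568, 0.0671]
ee_rot: [0.642, 0.767, 0.001, 0.001]
ft_force: [-1.1, 0.1, -2.7]
grip_width: 0.578
t 24.9 p [ 0.5442 -0.1568  0.0671] psi 10.18 z [ 0.003  0.001 -1.   ] fix [-0.0914 -0.0008] F [-1.1  0.1 -2.7] g 0.578 j [-0.42  0.47  0.76  1.85 -0.39  0.98  0.69]
clock: 25.15
position: [0.5438, -0.1569, 0.0626]
ee_rot: [0.642, 0.767, 0.002, 0.001]
ft_force: [-0.2, -0.4, -2.1]
grip_width: 0.578
t 25.15 p [ 0.5438 -0.1569  0.0626] psi 10.18 z [ 0.004  0.001 -1.   ] fix [-0.0914 -0.0004] F [-0.2 -0.4 -2.1] g 0.578 j [-0.41  0.48  0.76  1.85 -0.4   0.97  0.69]
```

```bash
python3 -m jog '[[[-0.0025,0.013,-0.001],[0,0,0],40],[[-0.0025,0.013,0],[0,0,0],40],[[-0.0025,0.013,0],[0,0,0],40],[[0,0,0],[0,0,0],40]]';python3 -c "
from h import *
st()"
```

```text
clock: 25.65
position: [0.5368, -0.1179, 0.0626]
ee_rot: [0.642, 0.767, 0.002, 0.004]
ft_force: [-0.4, 1.8, -1.5]
grip_width: 0.576
t 25.65 p [ 0.5368 -0.1179  0.0626] psi 10.1 z [ 0.008 -0.002 -1.   ] fix [-0.0518 -0.0004] F [-0.4  1.8 -1.5] g 0.576 j [-0.5   0.44  0.76  1.9  -0.37  0.94  0.61]
```

```bash
python3 -m jog '[[[-0.0018,0.010,0],[0.002,0.008,0],40],[[-0.0018,0.010,0],[0,0,0],40],[[0,0,0],[0,0,0],40]]';python3 - <<'E'
from h import *
st(); im,d,m=snap('wrist','w14'); im2,_,_=snap('side','s14')
a=cv2.resize(im[60:300,150:350,::-1],None,fx=2,fy=2,interpolation=cv2.INTER_CUBIC)
b=cv2.resize(im2[120:240,210:310,::-1],None,fx=4,fy=4,interpolation=cv2.INTER_CUBIC)
cv2.imwrite('pics/w14c.png',np.hstack([a,b]))
E
```

```text
clock: 26.02
position: [0.5328, -0.0965, 0.0625]
ee_rot: [0.642, 0.767, -0.0, -0.001]
ft_force: [-0.5, 1.7, -0.0]
grip_width: 0.576
t 26.02 p [ 0.5328 -0.0965  0.0625] psi 10.1 z [-0.001  0.001 -1.   ] fix [-0.03   -0.0003] F [-0.5  1.7 -0. ] g 0.576 j [-0.54  0.43  0.76  1.91 -0.36  0.95  0.57]
```

View pics/w14c.png

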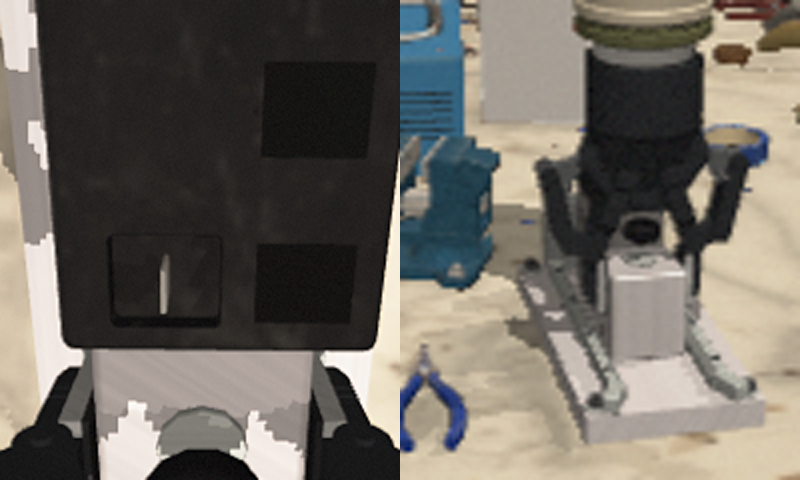

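The left crop shows the block close behind the battery, lid edge at row 345. The gripper body would clear the battery terminals by barely 1 mm, so I'll regrip the backstop 8 mm higher before pushing.

```bash
python3 -m jog '[[[0,0,0],[0,0,0],70],[[0,0,0],[0,0,0],70],[[0,0,0.008],[0,0,0],70],[[0,0,0],[0,0,0],70]]'; python3 -c "
from h import *
st()"; python3 -m jog '[[[0,0,0],[0,0,0],45],[[0,0,0],[0,0,0],40],[[0,0,0],[0,0,0],40],[[0,0,0],[0,0,0],40]]' 60;python3 -c "
from h import *
st()"
```

```text
clock: 26.62
position: [0.5334, -0.0976, 0.0716]
ee_rot: [0.643, 0.766, 0.0, -0.0]
ft_force: [1.1, 0.2, -0.2]
grip_width: 0.702
t 26.62 p [ 0.5334 -0.0976  0.0716] psi 10.01 z [ 0.     0.001 -1.   ] fix [-0.0312 -0.0007] F [ 1.1  0.2 -0.2] g 0.702 j [-0.55  0.41  0.77  1.9  -0.35  0.96  0.56]
clock: 27.12
position: [0.5333, -0.0977, 0.0718]
ee_rot: [0.643, 0.766, 0.0, -0.0]
ft_force: [-1.7, 0.8, 1.2]
grip_width: 0.574
t 27.12 p [ 0.5333 -0.0977  0.0718] psi 10.0 z [-0.     0.001 -1.   ] fix [-0.0312 -0.0005] F [-1.7  0.8  1.2] g 0.574 j [-0.55  0.41  0.77  1.9  -0.35  0.96  0.56]
```

```bash
python3 -m jog '[[[-0.0015,0.008,-0.001],[0,0,0],40],[[-0.0013,0.007,0],[0,0,0],40],[[0,0,0],[0,0,0],40]]';python3 -c "
from h import *
st()";  python3 -m jog '[[[-0.001,0.005,-0.001],[0,0,0],40],[[0,0,0],[0,0,0],40]]';python3 -c "
from h import *
st()"
```

```text
clock: 27.5
position: [0.5314, -0.086, 0.0719]
ee_rot: [0.644, 0.765, -0.0, 0.003]
ft_force: [0.1, 0.8, -1.8]
grip_width: 0.573
t 27.5 p [ 0.5314 -0.086   0.0719] psi 9.81 z [ 0.004 -0.004 -1.   ] fix [-0.0195 -0.0008] F [ 0.1  0.8 -1.8] g 0.573 j [-0.58  0.4   0.78  1.92 -0.34  0.95  0.53]
clock: 27.75
position: [0.5313, -0.0841, 0.072]
ee_rot: [0.645, 0.764, -0.001, 0.005]
ft_force: [0.6, 2.6, -3.6]
grip_width: 0.571
t 27.75 p [ 0.5313 -0.0841  0.072 ] psi 9.69 z [ 0.006 -0.008 -1.   ] fix [-0.0175 -0.001 ] F [ 0.6  2.6 -3.6] g 0.571 j [-0.59  0.4   0.78  1.92 -0.33  0.95  0.52]
```

```bash
python3 -m jog '[[[-0.0015,0.008,-0.002],[0.008,0.006,0.006],40],[[-0.0008,0.004,0],[0,0,0],40]]';python3 -c "
from h import *
st()";  python3 -m jog '[[[-0.001,0.006,-0.002],[0.004,0,0.005],40],[[0,0,0],[0,0,0],40]]';python3 -c "
from h import *
st()"
```

```text
clock: 28.0
position: [0.5309, -0.0779, 0.0722]
ee_rot: [0.644, 0.765, -0.0, 0.004]
ft_force: [0.7, -5.5, -2.2]
grip_width: 0.577
t 28.0 p [ 0.5309 -0.0779  0.0722] psi 9.81 z [ 0.006 -0.006 -1.   ] fix [-0.0114 -0.0017] F [ 0.7 -5.5 -2.2] g 0.577 j [-0.6   0.39  0.78  1.92 -0.33  0.95  0.51]
clock: 28.25
position: [0.531, -0.0764, 0.0721]
ee_rot: [0.643, 0.766, 0.0, 0.006]
ft_force: [0.1, 2.9, -3.2]
grip_width: 0.572
t 28.25 p [ 0.531  -0.0764  0.0721] psi 9.92 z [ 0.009 -0.007 -1.   ] fix [-0.0099 -0.002 ] F [ 0.1  2.9 -3.2] g 0.572 j [-0.6   0.39  0.78  1.93 -0.33  0.94  0.5 ]
```

```bash
python3 -m jog '[[[-0.003,0.007,-0.002],[0.006,0.009,0],40],[[0,0,0],[0,0,0],40]]';python3 -c "
from h import *
st()";  python3 -m jog '[[[-0.003,0.007,-0.002],[0.004,0.004,0],40],[[0,0,0],[0,0,0],40]]';python3 - <<'E'
from h import *
st(); im,d,m=snap('wrist','w15'); im2,_,_=snap('side','s15')
a=cv2.resize(im[60:300,150:350,::-1],None,fx=2,fy=2,interpolation=cv2.INTER_CUBIC)
b=cv2.resize(im2[120:240,210:310,::-1],None,fx=4,fy=4,interpolation=cv2.INTER_CUBIC)
cv2.imwrite('pics/w15c.png',np.hstack([a,b]))
E
```

```text
clock: 28.5
position: [0.5301, -0.0732, 0.0719]
ee_rot: [0.644, 0.765, -0.0, 0.004]
ft_force: [-1.6, 1.3, -3.2]
grip_width: 0.576
t 28.5 p [ 0.5301 -0.0732  0.0719] psi 9.76 z [ 0.005 -0.005 -1.   ] fix [-0.0066 -0.0017] F [-1.6  1.3 -3.2] g 0.576 j [-0.61  0.39  0.78  1.93 -0.33  0.95  0.5 ]
clock: 28.75
position: [0.5294, -0.0705, 0.0719]
ee_rot: [0.646, 0.764, -0.0, 0.005]
ft_force: [-1.3, 2.3, -2.6]
grip_width: 0.575
t 28.75 p [ 0.5294 -0.0705  0.0719] psi 9.59 z [ 0.007 -0.006 -1.   ] fix [-0.0039 -0.0016] F [-1.3  2.3 -2.6] g 0.575 j [-0.62  0.39  0.78  1.93 -0.33  0.94  0.49]
```

View pics/w15c.png

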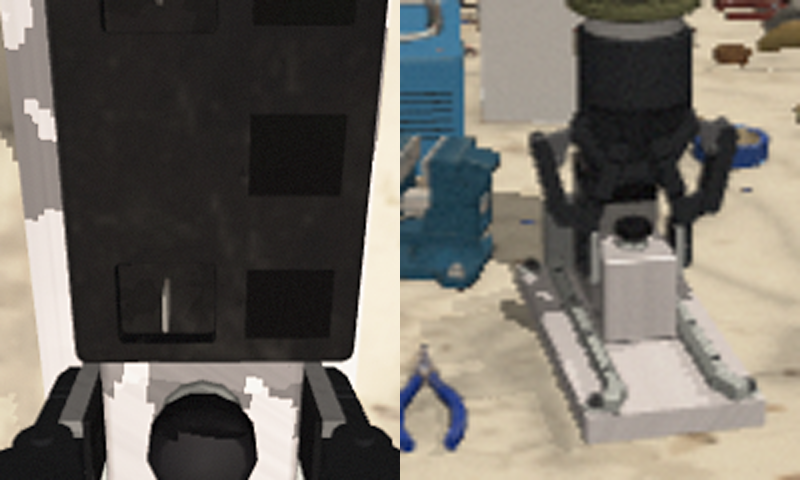

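```bash
python3 - <<'E'
from h import *
for fn,vs in (('w13',(275,300)),('w14',(285,300)),('w15',(265,300))):
    im,d,K,V=load(fn); P=cloud(d,K,V)
    for v in range(vs[0],vs[1],5): print(fn,v,P[v,250].round(4))
for fn in ('s10','s14','s15'):
    im,d,K,V=load(fn); P=cloud(d,K,V); g=im.max(-1)
    c=[.48,-.302] if fn=='s10' else ([.5315,-.0965] if fn=='s14' else [.5294,-.0705])
    m=(np.hypot(P[...,0]-c[0],P[...,1]-c[1])<.016)&(g<70)&(d>0)&(P[...,2]<.125); q=P[m]; print(fn,m.sum(),np.percentile(q[:,2],[2,50,98]).round(4))
E
```

```text
w13 275 [ 0.5397 -0.1447  0.1192]
w13 280 [ 0.5397 -0.1447  0.1224]
w13 285 [ 0.5399 -0.1461  0.1237]
w13 290 [ 0.5401 -0.147   0.1255]
w13 295 [ 0.5405 -0.1492  0.1257]
w14 285 [ 0.5297 -0.0844  0.0967]
w14 290 [ 0.5298 -0.0848  0.0991]
w14 295 [ 0.5297 -0.0843  0.1025]
w15 265 [ 0.5262 -0.0575  0.0933]
w15 270 [ 0.5264 -0.0588  0.095 ]
w15 275 [ 0.5267 -0.0605  0.0961]
w15 280 [ 0.5271 -0.0628  0.0964]
w15 285 [ 0.5275 -0.0656  0.0961]
w15 290 [ 0.5277 -0.0664  0.0983]
w15 295 [ 0.5284 -0.0705  0.0964]
s10 73 [0.0766 0.084  0.0865]
s14 82 [0.094  0.103  0.1238]
s15 54 [0.0804 0.0923 0.1245]
```

The knob top is now 78 mm above the floor. It was 89 mm with the pin in, so the drop pin has fallen into the hole. I'll release it.

```bash
python3 -m jog '[[[0,0,0],[0.005,0.006,0],60],[[0,0,0],[0,0,0],75],[[0,0,0],[0,0,0],85],[[0,0,0],[0,0,0],85]]'; python3 -c "
from h import *
st()"; python3 -m jog '[[[0,0,0.03],[0,0,0],85],[[0,0,0.04],[0,0,0],85],[[0,-0.02,0.05],[0,0,0],85],[[0,-0.05,0.03],[0,0,0],85],[[0,-0.04,0],[0,0,0],85]]';python3 -m jog '[[[0,0,0],[0,0,0],85],[[0,0,0],[0,0,0],85]]';python3 - <<'E'
from h import *
st(); im,d,m=snap('wrist','w16'); im2,_,_=snap('side','s16'); im3,_,_=snap('scene','c16')
b=cv2.resize(im2[120:240,210:310,::-1],None,fx=4,fy=4,interpolation=cv2.INTER_CUBIC)
c=cv2.resize(im3[130:250,200:300,::-1],None,fx=4,fy=4,interpolation=cv2.INTER_CUBIC)
cv2.imwrite('pics/s16c.png',np.hstack([b,c]))
E
```

```text
clock: 29.35
position: [0.5286, -0.0676, 0.0707]
ee_rot: [0.644, 0.765, -0.0, -0.001]
ft_force: [-1.0, -0.7, -0.2]
grip_width: 0.848
t 29.35 p [ 0.5286 -0.0676  0.0707] psi 9.78 z [-0.002  0.001 -1.   ] fix [-0.0009 -0.0012] F [-1.  -0.7 -0.2] g 0.848 j [-0.61  0.39  0.77  1.93 -0.34  0.95  0.49]
clock: 29.98
position: [0.5279, -0.1761, 0.225]
ee_rot: [0.641, 0.767, -0.0, -0.002]
ft_force: [0.7, 0.9, -1.4]
grip_width: 0.854
clock: 30.22
position: [0.5273, -0.1789, 0.2254]
ee_rot: [0.643, 0.766, -0.0, -0.001]
ft_force: [0.7, 0.9, 0.0]
grip_width: 0.849
t 30.23 p [ 0.5273 -0.1789  0.2254] psi 9.98 z [-0.002  0.002 -1.   ] fix [-0.1101  0.0197] F [0.7 0.9 0. ] g 0.849 j [-0.52  0.26  0.91  1.72 -0.22  1.27  0.61]
```

View pics/s16c.png

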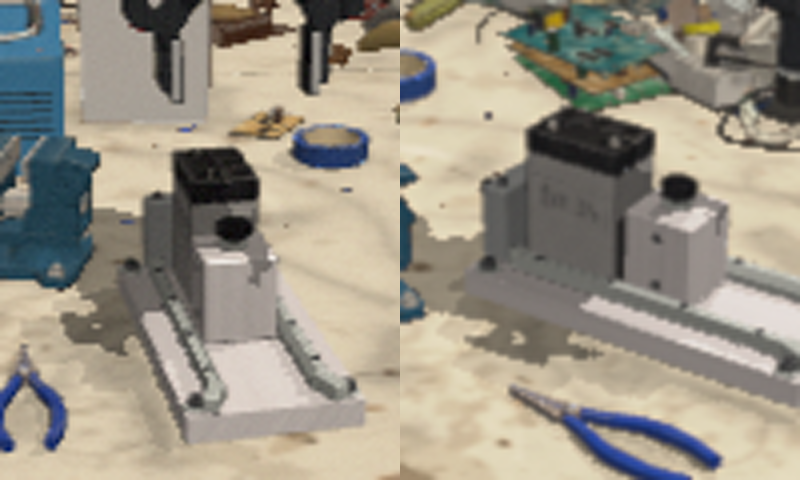

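View pics/w16.png

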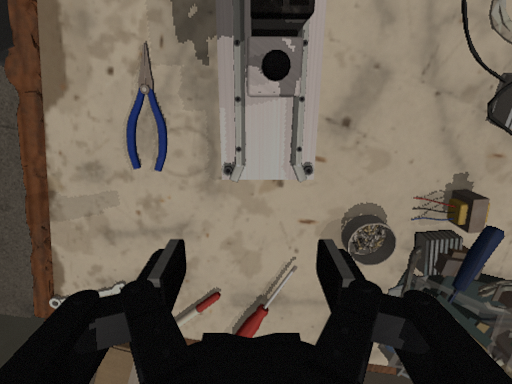

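The pictures show the backstop upright behind the battery, nose against it, with the knob at (275,65) in the wrist view. The tools have not moved. I'll check the numbers.

```bash
python3 - <<'E'
from h import *
a=np.radians(100.2);D=np.array([[np.cos(a),np.sin(a)],[-np.sin(a),np.cos(a)]]); fx=lambda p: (p[...,:2]-[.5272,-.067])@D.T
for fn in ('w16','s16','c16'):
    im,d,K,V=load(fn); P=cloud(d,K,V); g=im.max(-1).astype(int); F=fx(P); z=P[...,2]; ok=(d>0)&(np.abs(F[...,1])<.035)
    k=ok&(g<70)&(np.hypot(F[...,0]+.003,F[...,1])<.014)&(z>.08)&(z<.115)
    print(fn,'knob n',k.sum(),'z',np.percentile(z[k],[50,90,98]).round(4) if k.any() else '', 'xy',np.median(F[k],0).round(4))
    t=ok&(z>.072)&(z<.084)&(F[...,0]<.03)&(F[...,0]>-.05); 
    print('  stop top z',np.median(z[t]).round(4),'x rng',np.percentile(F[t][:,0],[1,99]).round(4),'y',np.percentile(F[t][:,1],[1,99]).round(4))
    t=ok&(z>.106)&(z<.120)&(g<80)&(F[...,0]>.02)&(F[...,0]<.11)
    if t.any(): 
        c,s,an=cv2.minAreaRect((F[t]*1000).astype(np.float32)); print('  lid',np.round(c,1),np.round(s,1),round(an,1),'z',np.median(z[t]).round(4))
E
```

```text
w16 knob n 709 z [0.0959 0.097  0.0976] xy [-0.003  -0.0002]
  stop top z 0.0783 x rng [-0.0275  0.0215] y [-0.0248  0.0238]
  lid [35.3 -2.9] [47.4 10.6] 89.4 z 0.1119
s16 knob n 50 z [0.0918 0.0947 0.0957] xy [-0.0102  0.0005]
  stop top z 0.0764 x rng [-0.0298  0.029 ] y [-0.0242  0.0239]
  lid [62.7 -2.7] [47.1 75.8] 89.2 z 0.1101
c16 knob n 47 z [0.0936 0.0966 0.0978] xy [-0.0059  0.0048]
  stop top z 0.0771 x rng [-0.0278  0.0221] y [-0.0228  0.0257]
  lid [64.2 -0.1] [70.8 48.2] 1.0 z 0.1111
```

```bash
python3 -c "
from workcell import manip
print(manip.hand_in())"
```

```text
the job is handed in; nothing more can be done
None
```

I've handed the job in at about 30 s on the clock, and my last checks all agreed with a loaded fixture. The hand-in gave no verdict.

**What I did:**
- I stood the battery in the channel in front of the sensing pin.
- I stood the backstop upright on the worktop and let go of it.
- I took it again from above, lowered it into the open end and slid it against the battery until its drop pin fell.
- With the backstop at about x = -30 mm, I let go and regripped it 8 mm higher, because the gripper body would otherwise have cleared the battery terminals by barely 1 mm.

**Last checks, from all three cameras with the hand well clear:**
- **Drop pin:** the knob top is at about z = 97 mm. With the pin pushed in it would be about 107 mm, so the pin is about 9 mm down in the hole.
- **Backstop:** its top is at 76 to 78 mm (78 mm when flush on the floor). It is upright, with its centre at about x = -3 mm and y = 0.
- **Battery:** it is upright, with its lid at 110 to 112 mm (112 mm when on the floor) and its centre at about x = 63 to 65 mm. Two cameras put it 2.7 to 2.9 mm off centre and the third puts it centred; all are within the 6 mm allowed.
- **Sensing pin:** I had no reading of the joint itself. From the geometry it should be pressed in about 6 mm, against the 2 mm needed.
- **Tools:** the hand tools and the marker appear in their original places by eye.

**What disagreed:** the early views put the hole anywhere from about -2 to -9 mm. Where the drop pin fell, about -3 mm, agrees with the steadiest wrist view.

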